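Pin a work stand's telescopic leg and lock it at its length mark

ROBOT

A 7-joint arm with a two-finger parallel gripper is mounted at the origin on a cart in front of the work surface, level with it; the furniture and walls round the work are solid. World frame = base frame: x ahead of the robot, y to its left, z up, the work surface at z = 0. Lengths are in m, angles in rad, forces in N, time in s.
With the tool pointing down it reaches from about 0.425 to 0.8 m from the base axis. Payload 8.3 kg.
Tool frame: the origin (TCP) lies at the very end of the fingers, on their centre line; the grasp point (between the pads) lies 19 mm behind it; z points along the fingers, y is the line along which they close (so a half turn about z gives the same grasp; the last joint's range is limited). The gripper opens to 85 mm and grips with 20 to 120 N. Pads are 22 mm wide; open, the fingers measure 114 mm over their backs; the gripper's body (76 mm by 85 mm) begins 54 mm behind the grasp point. The pads swing forward as they close: fully open they stand 13 mm farther back than shut.
Start: joints at [-1.292, 0.383, 0.016, 1.37, -0.006, 1.388, -0.046], TCP at [0.209, 0.589, 0.231] pointing down, gripper open.
Joint ranges: [-2.95, 2.95], [-0.25, 2.06], [-1.52, 1.56], [0.18, 2.33], [-1.44, 4.58], [0.02, 2.06], [-3.01, 3.01]. Speed limits (rad/s): [2.39, 2.39, 3.01, 3.01, 3.14, 3.14, 3.14].

INTERFACE

Orientations are given as [roll, pitch, yaw] about the fixed x, y, z axes, in that order (R = Rz(yaw) Ry(pitch) Rx(roll)).
In Python, from cell import env gives the robot as it stands.
- The arm moves only by the tool play_rows, never from a script. Its argument "deltas" is a list of rows, each an object of numbers: "dx", "dy", "dz": the shift along the tool's x, y, z in cm; "wx", "wy", "wz": the turn, a rotation vector about the tool's x, y, z in rad. In form: [{"dx": .., "dy": .., "dz": .., "wx": .., "wy": .., "wz": ..}, ...]. A call has 1 to 8 rows; each row shifts and turns the commanded pose from where the row before left it, along the tool's axes as they then stand; what a row does not reach is not made up. A row lasts 1/12 s, in which the tool goes at most 41.7 mm and 7.16 degrees, less where a joint would pass 70% of its speed; a pose out of reach is approached as far as the arm can. A call with a gripper value outside its range is refused whole. "grip" is the finger opening in cm, from 0 to 8.54, set as the call begins (left out, the last holds). The fingers move at their own pace and stop on an object; "grip_force" is the grip in N (left out, the last holds). Time passes only in rows, so rows that do not move let the fingers close. It gives the time, the measured TCP pose, the force, the opening and the grip force at its end, in the units of the state.
- env.observe(): the state, without advancing time (a new reading comes with each control period).
- env.get_image(name): name is "scene" or "top" or "wrist"; returns a dict with "pixels" (480x640x3 uint8, red, green, blue), "intrinsics" (3x3 intrinsics, pixels), "R" (3x3) and "t" (3): a world point X has camera coordinates R X + t; the wrist camera has in their place "mount" (4x4, takes a point from camera to tool coordinates, whose origin is the TCP and whose axes are the flange's). Camera axes: x right, y down, z forward; pixel columns grow to the right and rows downward; lengths in m; the calibration is good to about 2 mm. A picture is of the moment at which its call begins: read the wrist's pose just before it. There is no depth.
- env.close_job(): hands the job in; it is judged then, once.
The state is a dict: "clock": time; "joint_positions": joint angles; "dq": joint speeds; "joint_efforts": joint torques, N m; "eef_pos": TCP position; "eef_rot": TCP orientation; "ft_force": force on the tool from outside, world axes, zero at the start; "wrist_torque": the same for the moment, N m; "width": finger opening in m; "finger_force": force on a finger pad.
Only numpy, scipy, OpenCV 4.12 (cv2) and the standard library are available. Lean on these libraries where they do the work, as an engineer would, in place of code of your own. Each camera call takes 0.05 s, during which the arm holds its last target. There are 200 camera calls.

TASK

Take the yellow-knobbed lock pin out of the drilled block and push it fully home, down through the steel socket and the green upper tube, so that the tube cannot be drawn out. Then pull the aluminium sliding leg out by its foot until the red line stands at the mouth of the black collar, and hold it there while you squeeze the orange cam lever fully closed beside it (the cam drags the leg inwards as it bites). Finish still holding the leg, with the lever closed and the red line at the collar, and leave the other things on the bench where they are.

Things in the scene. Friction and masses are not known exactly. Their poses are not given: they have to be found in the camera images.
- lock_pin: loose lock pin, upright in the drilled block at the start, 0.08 kg: steel shank 10 mm in diameter, 50 mm long, with a conical point; flange 20 mm across, 3 mm thick; yellow knob 18 mm in diameter, 34 mm tall (grip here, 53 to 87 mm above the point). Origin at the point, z towards the knob. The flange rests on the block's top, later on the socket's top.
- pin_block: fixed pale wood block 85 x 60 mm, 56 mm high, with one upright hole 13 mm wide, 53 mm deep, in the middle of its top, where the pin stands at the start. Origin at the centre of its underside. Behind the work, from about x = 0.7 m on, tall solid timber brackets stand on the bench: go round them.
- socket_hole (a point): centre of the 12.5 mm hole in the flat steel top of the leg socket (62 x 46 mm, 68 mm above the bench), bolted to a fixed timber beam (190 x 50 mm, 62 mm high, from 34 mm behind the hole). The hole goes on down through the green upper tube, open below. x points along the leg, away from the beam, z up. With the pin home its point is 50 mm below this point.
- upper_tube (a joint): how far the green upper tube (34 mm square, axis 45 mm above the bench) has slid out of the socket, m. 0 at the start, holes in line; it slides easily (about 1.2 N) until it is pinned, then has 2 to 3 mm of play.
- collar_mouth (a point): centre of the mouth of the black collar (44 mm square) at the end of the upper tube, on the leg's axis, 132 mm from the hole, 45 mm above the bench. x points out along the leg, z up; the cam lever is on the -y side. Two black lugs hold its pivot at x = 6, y = -28 mm; they reach to x = 18 and y = -38 mm.
- sliding_leg (a joint): how far the aluminium sliding leg is out, m: the gap from mouth to foot bar is 42 mm + this value. Starts at 0 to 0.016; 0.044 puts the red line at the mouth; end stop at 0.06. Rubs with about 2 N while the lever is open.
- leg_mark (a point): middle of the red line, 4 mm wide, round the 24 mm square sliding leg, 86 mm from the inner face of the foot. Hidden in the collar until the leg is drawn out. To be brought to collar_mouth (x = 0 there, within 4 mm). Axes as collar_mouth.
- cam_lever (a joint): angle of the orange cam lever, rad: 0 closed (along the leg), grows as it opens; starts at 0.4 to 0.55, stays where it is left. It swings freely to about 0.36, then the cam bites on the leg's side and drags the leg inwards (4 to 5 mm if not held; holding takes some 8 N, closing some 5 N at the tip). If a soft hold gave way, the leg, still pinched, can be drawn back: it slips at about 10 N.
- lever_tip (a point): tip of the lever, middle of its 10 mm thickness, 70 mm from the pivot; its handle is 18 mm high, 36 to 54 mm above the bench. Closed, its outer face lies at y = -26 mm and its tip at x = 76 mm from collar_mouth: leg and closed lever measure 38 mm across (y = -26 to +12 mm) and can be pinched together between the fingers just inside the foot.
- tape_measure: bystander, to be left alone: green and red tape measure standing on edge, 37 x 91 x 73 mm. Origin at its underside.
- sanding_block: bystander, to be left alone: cork sanding block, 67 x 118 x 32 mm. Origin at its underside.
- leg_foot (a point): on the leg's axis (45 mm above the bench), in the plane of the inner face (towards the collar) of the steel foot across the leg's end: 20 mm thick, 33 to 57 mm above the bench, from y = -13 mm to a rubber cap ending at y = +64 mm, so it sticks out away from the lever. A finger let down between collar and foot there pulls the leg out by pushing on this face and can stay against it.

How it is judged:
On the way, in this order (a step that is already met when the one before it is completed fails the run):
1. the pin is fully home through socket and tube, and let go (z of lock_pin in the frame of socket_hole below -0.046 m and horizontal distance between lock_pin and socket_hole below 0.005 m and angle between lock_pin's own z axis and vertical below 0.12 rad and contact force between the fingers and lock_pin below 0.1 N), for 0.2 s.
2. the leg is drawn out to its red line with the lever still open (x of leg_mark in the frame of collar_mouth between -0.004 and 0.004 m and value of joint cam_lever above 0.2 rad), for 0.1 s.
3. the lever is on its way closed, past half, while the fingers hold the leg near its line (value of joint cam_lever between 0.04 and 0.18 rad and contact force between the fingers and sliding_leg above 0.5 N and x of leg_mark in the frame of collar_mouth between -0.006 and 0.006 m), for 0.02 s.
At the end, for the whole second after the job is handed in: The pin is home (flange within 4 mm of the socket's top, within 5 mm of the hole's centre, upright) and not touched; the red line is within 4 mm of the collar's mouth; the lever is closed (under 0.06 rad); the fingers still hold the leg with more than 2 N (all of step 1 and x of leg_mark in the frame of collar_mouth between -0.004 and 0.004 m and value of joint cam_lever below 0.06 rad and contact force between the fingers and sliding_leg above 2 N); the arm keeps its last pose, push and grip.
It fails at once if the upper tube is drawn out of its socket (more than 15 mm) (value of joint upper_tube above 0.015 m).
It fails at once if the lever is closed while the red line is more than 8 mm from the collar's mouth (value of joint cam_lever below 0.06 rad and (x of leg_mark in the frame of collar_mouth below -0.008 m or x of leg_mark in the frame of collar_mouth above 0.008 m)).
It fails at once if a bystander is moved by more than 3 cm (distance of any of tape_measure, sanding_block from where it was at the start of the episode above 0.03 m).
It also fails if it takes over 64 s, if anything falls off the work surface, if the arm or the gripper's body presses on something with over 40 N, if the wrist force passes 120 N, or if a joint passes its speed limit or range.

## Working session

There is one attempt and no reset: what is moved stays moved. The work goes in short steps, Python scripts to look and compute and a tool call to move; the robot and the scene stay as the last step left them, time stands still between calls to the robot, and variables do not carry over. Pictures are saved under pics/ and viewed, at most 10 in all, crops included, and the job is handed in when it is done.

Besides the shell and the picture viewer there is one more tool, called after "Call:" as name(argument=value, ...) on one line, values as JSON. play_rows: Moves the arm, as the interface text tells. Its arguments: {"type":"object","properties":{"deltas":{"type":"array"},"grip":{"type":"number"},"grip_force":{"type":"number"}},"required":["deltas"]}

```bash
ls; mkdir -p pics
cat > h.py <<'E'
import numpy as np, cv2
from cell import env
def snap(n,f=None):
    o=env.observe(); d=env.get_image(n); d['o']=o
    if f: cv2.imwrite('pics/'+f,cv2.cvtColor(d['pixels'],cv2.COLOR_RGB2BGR))
    return d
E
python3 - <<'E'
from h import *
d=snap('scene','s0.png');e=snap('top','t0.png')
import pickle;pickle.dump((d,e),open('v0.pkl','wb'))
for k in (d,e): print(k['intrinsics'],k['R'],k['t'])
print(env.observe())
E
```

```text
pics
[[468.58804814   0.         322.61276161]
 [  0.         468.58804814 239.69849225]
 [  0.           0.           1.        ]] [[ 0.6966215  -0.71730485 -0.01386472]
 [-0.37787372 -0.35041323 -0.85698426]
 [ 0.60986058  0.60223278 -0.51515605]] [-0.47611303  0.24001114  1.1364717 ]
[[453.05458592   0.         321.43413131]
 [  0.         453.05458592 238.81561509]
 [  0.           0.           1.        ]] [[-2.20561997e-02 -9.99756587e-01  5.40171688e-04]
 [-9.98924388e-01  2.20157909e-02 -4.08089787e-02]
 [ 4.07871530e-02 -1.43968166e-03 -9.99166821e-01]] [-0.0515861   0.56385255  1.20067007]
{'clock': 0.1, 'joint_positions': array([-1.29190266,  0.38413939,  0.0163719 ,  1.37106216, -0.00631274,
        1.38817898, -0.04648765]), 'dq': array([-9.48117152e-04, -3.43300275e-03,  3.71639799e-04, -3.99435423e-03,
        4.72919053e-04, -1.35140140e-03,  4.62738516e-06]), 'joint_efforts': array([ 3.15663347e-03, -6.29130077e+01,  8.47237185e-01, -3.72758245e+01,
        1.65972370e-02,  1.04015996e-02, -5.88483067e-05]), 'eef_pos': array([0.20929272, 0.58843543, 0.23038205]), 'eef_rot': array([-3.13985346e+00,  1.03884547e-05,  2.79987525e+00]), 'ft_force': array([ 0.0129241 , -0.44137927,  0.26215942]), 'wrist_torque': array([ 0.04649608, -0.00177583, -0.04408405]), 'finger_force': 0.0, 'width': 0.08519828257761854}
```

View pics/s0.png

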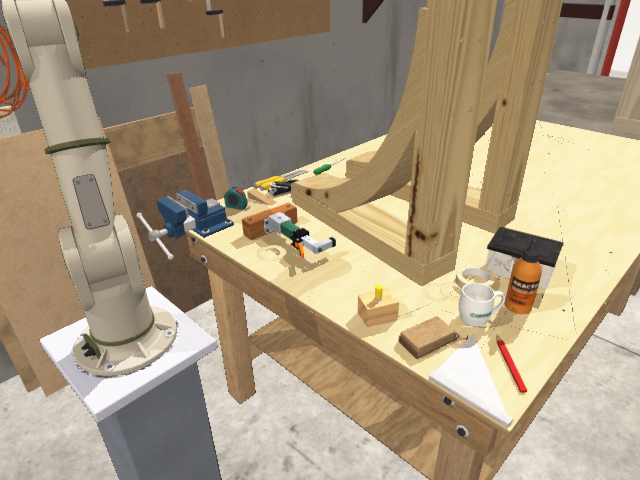

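View pics/t0.png

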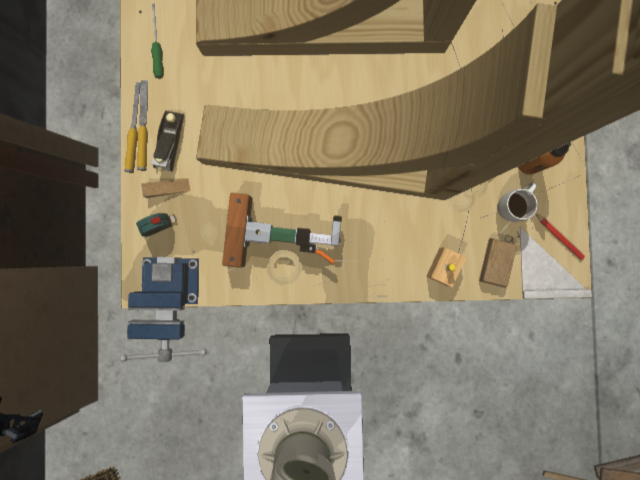

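The scene shows the leg assembly around (290,235), the pin block at (378,305), the tape at (236,197) and the sanding block at (428,336). In the top view the hole is near (262,232), the foot near (336,230), the lever at (325,257), the knob at (452,267) and the cork block at (497,262). I'll enlarge both.

Run:
```python
from h import *
s=cv2.imread('pics/s0.png');t=cv2.imread('pics/t0.png')
a=cv2.resize(t[185:275,215:355],None,fx=5.6,fy=5.6,interpolation=3)[:300*2]
b=cv2.resize(s[195:265,235:345],None,fx=7,fy=7,interpolation=3)
cv2.imwrite('pics/c1.png',a);cv2.imwrite('pics/c2.png',b)
print(a.shape,b.shape)
for im,n in((s,'s'),(t,'t')):
    h=cv2.cvtColor(im,cv2.COLOR_BGR2HSV)
    for nm,lo,hi in(('yel',(24,180,150),(32,255,255)),('ora',(8,200,150),(16,255,255)),('grn',(60,120,30),(90,255,255))):
        k,l,st,c=cv2.connectedComponentsWithStats(cv2.inRange(h,lo,hi))
        print(n,nm,[(st[i].tolist(),c[i].round(1).tolist()) for i in range(1,k) if st[i][4]>12])
```

```text
(504, 784, 3) (490, 770, 3)
s yel [([257, 176, 27, 8, 65], [270.4, 179.5]), ([376, 286, 6, 13, 70], [378.4, 291.7])]
s ora [([0, 37, 8, 24, 53], [3.8, 48.8]), ([6, 36, 4, 6, 15], [7.7, 39.1]), ([15, 61, 4, 14, 30], [17.0, 67.0]), ([21, 69, 7, 22, 63], [24.1, 80.2]), ([0, 96, 9, 8, 25], [2.5, 99.9]), ([295, 242, 9, 16, 52], [299.5, 248.3]), ([509, 290, 27, 17, 185], [523.9, 299.3])]
s grn [([314, 165, 17, 10, 79], [321.8, 169.0]), ([225, 193, 21, 16, 105], [236.3, 201.5]), ([282, 222, 17, 15, 140], [288.2, 228.4])]
t yel [([449, 265, 6, 5, 25], [451.5, 267.1])]
t ora []
t grn []
```

View pics/c1.png

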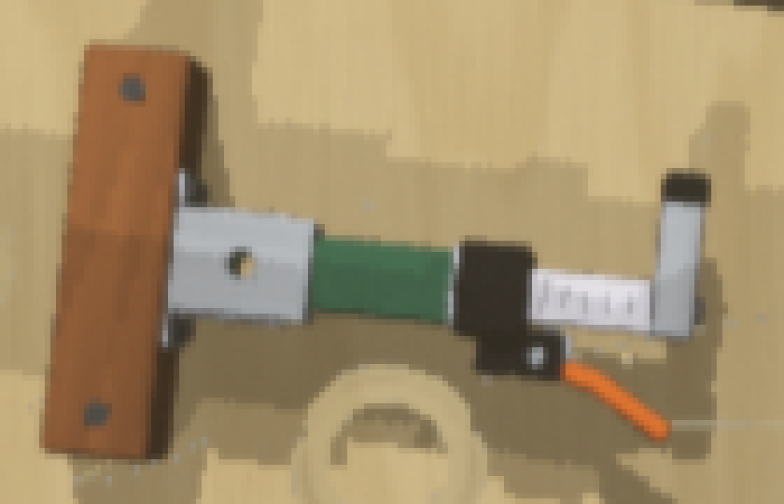

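View pics/c2.png

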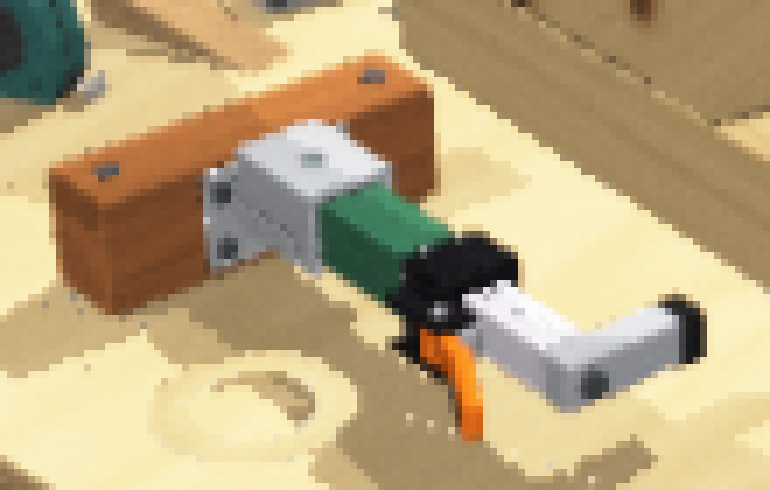

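The top crop shows the hole at (240,263), the collar mouth at (532,290), the foot's cap end at (687,175) and the lever tip at (662,435). The scene crop shows the hole at (315,158). Next I triangulate.

```bash
cat >> h.py <<'E'
def ray(d,u,v):
    if 'mount' in d:
        from scipy.spatial.transform import Rotation as Ro
        Rt=Ro.from_euler('xyz',d['o']['eef_rot']).as_matrix(); M=d['mount']
        Rw=Rt@M[:3,:3]; c=d['o']['eef_pos']+Rt@M[:3,3]
    else: Rw=d['R'].T; c=-Rw@d['t']
    r=Rw@np.linalg.inv(d['intrinsics'])@[u,v,1]
    return c,r/np.linalg.norm(r)
def onz(d,u,v,z):
    c,r=ray(d,u,v); return c+r*(z-c[2])/r[2]
def tri(*rs):
    A=sum(np.eye(3)-np.outer(r,r) for c,r in rs); b=sum((np.eye(3)-np.outer(r,r))@c for c,r in rs)
    X=np.linalg.solve(A,b); return X.round(4),[round(1e3*np.linalg.norm((np.eye(3)-np.outer(r,r))@(X-c)),1) for c,r in rs]
E
python3 - <<'E'
from h import *;import pickle
d,e=pickle.load(open('v0.pkl','rb'))
T=lambda x,y:(x/5.6+215-.4,y/5.6+185-.4); S=lambda x,y:(x/7+235-.4,y/7+195-.4)
print('hole',tri(ray(d,*S(315,158)),ray(e,*T(240,263))),onz(e,*T(240,263),.068))
print('knobtop',tri(ray(d,379,287.5),ray(e,451.5,267.1)),onz(e,451.5,267.1,.09))
for n,p,z in(('mouthtop',(532,290),.067),('capend',(687,175),.057),('footin a',(657,205),.057),('foot in b',(650,330),.057),('lev tip',(662,435),.054),('sock corners',(175,205),.068),('',(315,220),.068),('',(310,322),.068),('',(165,315),.068)): print(n,onz(e,*T(*p),z).round(4))
print('tip',tri(ray(d,*S(472,405)),ray(e,*T(662,435))))
E
```

```text
hole (array([0.5836, 0.0979, 0.0678]), [np.float64(1.6), np.float64(1.6)]) [0.58238943 0.09891888 0.068     ]
knobtop (array([ 0.4824, -0.3883,  0.0888]), [np.float64(1.3), np.float64(1.3)]) [ 0.4815738  -0.38693219  0.09      ]
mouthtop [ 0.5672 -0.0338  0.067 ]
capend [ 0.6191 -0.1061  0.057 ]
footin a [ 0.6056 -0.092   0.057 ]
foot in b [ 0.5481 -0.0874  0.057 ]
lev tip [ 0.4997 -0.0919  0.054 ]
sock corners [0.6095 0.1281 0.068 ]
 [0.6013 0.0644 0.068 ]
 [0.5548 0.0675 0.068 ]
 [0.5594 0.1334 0.068 ]
tip (array([ 0.5009, -0.093 ,  0.054 ]), [np.float64(1.6), np.float64(1.6)])
```

Call:
play_rows(deltas=[{"wz": 0.122},{"wz": 0.122},{"wz": 0.122},{"wz": 0.122},{"wz": 0.122},{"wz": 0.122},{"wz": 0.122},{"wz": 0.122}])

```text
$.deltas[0]: bad value
```

Call:
play_rows(deltas=[{"wz": 0.122},{"wz": 0.122},{"wz": 0.122}])

```text
$.deltas[0]: bad value
```

Every row needs all six keys.

Call:
play_rows(deltas=[{"dx": 0,"dy": 0,"dz": 0,"wx": 0,"wy": 0,"wz": 0.122},{"dx": 0,"dy": 0,"dz": 0,"wx": 0,"wy": 0,"wz": 0.122},{"dx": 0,"dy": 0,"dz": 0,"wx": 0,"wy": 0,"wz": 0.122},{"dx": 0,"dy": 0,"dz": 0,"wx": 0,"wy": 0,"wz": 0.122},{"dx": 0,"dy": 0,"dz": 0,"wx": 0,"wy": 0,"wz": 0.122},{"dx": 0,"dy": 0,"dz": 0,"wx": 0,"wy": 0,"wz": 0.122},{"dx": 0,"dy": 0,"dz": 0,"wx": 0,"wy": 0,"wz": 0.122},{"dx": 0,"dy": 0,"dz": 0,"wx": 0,"wy": 0,"wz": 0.122}])

```text
clock: 0.77
eef_pos: [0.2093, 0.5886, 0.2307]
eef_rot: [-3.141, 0.001, 1.818]
ft_force: [0.2, 0.0, 0.2]
width: 0.0855
finger_force: 0.0
```

Call:
play_rows(deltas=[{"dx": 0,"dy": 0,"dz": 0,"wx": 0,"wy": 0,"wz": 0.122},{"dx": 0,"dy": 0,"dz": 0,"wx": 0,"wy": 0,"wz": 0.122},{"dx": 0,"dy": 0,"dz": 0,"wx": 0,"wy": 0,"wz": 0.122}])

```text
clock: 1.02
eef_pos: [0.2093, 0.5886, 0.2307]
eef_rot: [-3.141, 0.001, 1.452]
ft_force: [1.1, -0.9, -0.3]
width: 0.085
finger_force: 0.0
```

Call:
play_rows(deltas=[{"dx": -2.96,"dy": 2.16,"dz": 0,"wx": 0,"wy": 0,"wz": 0},{"dx": -2.96,"dy": 2.16,"dz": 0,"wx": 0,"wy": 0,"wz": 0},{"dx": -2.96,"dy": 2.16,"dz": 0,"wx": 0,"wy": 0,"wz": 0},{"dx": -2.96,"dy": 2.16,"dz": 0,"wx": 0,"wy": 0,"wz": 0},{"dx": -2.96,"dy": 2.16,"dz": 0,"wx": 0,"wy": 0,"wz": 0},{"dx": -2.96,"dy": 2.16,"dz": 0,"wx": 0,"wy": 0,"wz": 0},{"dx": -2.96,"dy": 2.16,"dz": 0,"wx": 0,"wy": 0,"wz": 0},{"dx": -2.96,"dy": 2.16,"dz": 0,"wx": 0,"wy": 0,"wz": 0}])

```text
clock: 1.68
eef_pos: [0.3548, 0.3322, 0.231]
eef_rot: [-3.141, 0.0, 1.458]
ft_force: [0.8, 0.4, -0.1]
width: 0.0856
finger_force: 0.0
```

Call:
play_rows(deltas=[{"dx": -2.96,"dy": 2.16,"dz": 0,"wx": 0,"wy": 0,"wz": 0},{"dx": -2.96,"dy": 2.16,"dz": 0,"wx": 0,"wy": 0,"wz": 0},{"dx": -2.96,"dy": 2.16,"dz": 0,"wx": 0,"wy": 0,"wz": 0},{"dx": -2.96,"dy": 2.16,"dz": 0,"wx": 0,"wy": 0,"wz": 0},{"dx": -2.96,"dy": 2.16,"dz": 0,"wx": 0,"wy": 0,"wz": 0},{"dx": -2.96,"dy": 2.16,"dz": 0,"wx": 0,"wy": 0,"wz": 0},{"dx": -2.96,"dy": 2.16,"dz": 0,"wx": 0,"wy": 0,"wz": 0},{"dx": -2.96,"dy": 2.16,"dz": 0,"wx": 0,"wy": 0,"wz": 0}])

```text
clock: 2.35
eef_pos: [0.4998, 0.0776, 0.2312]
eef_rot: [-3.141, -0.0, 1.458]
ft_force: [0.5, 1.2, 0.4]
width: 0.0855
finger_force: 0.0
```

Call:
play_rows(deltas=[{"dx": 0,"dy": 0,"dz": 0,"wx": 0,"wy": 0,"wz": 0},{"dx": 0,"dy": 0,"dz": 0,"wx": 0,"wy": 0,"wz": 0}])

```text
clock: 2.52
eef_pos: [0.5, 0.0766, 0.231]
eef_rot: [-3.141, 0.001, 1.453]
ft_force: [-0.3, -0.4, -0.6]
width: 0.0854
finger_force: 0.0
```

Run:
```python
from h import *;import pickle
w=snap('wrist','w1.png');pickle.dump(w,open('w1.pkl','wb'))
print(w['mount'].round(4),w['intrinsics'][0],w['o']['eef_pos'],w['o']['eef_rot'],w['o']['joint_positions'].round(2))
```

```text
[[ 7.000e-04 -9.477e-01 -3.192e-01  8.190e-02]
 [ 1.000e+00  1.000e-04  1.800e-03 -5.000e-04]
 [-1.700e-03 -3.192e-01  9.477e-01 -1.429e-01]
 [ 0.000e+00  0.000e+00  0.000e+00  1.000e+00]] [358.95690664   0.         314.3035415 ] [0.49997551 0.07656202 0.23102647] [-3.14140546e+00  1.07199378e-03  1.45256174e+00] [-0.82  0.13  0.67  1.72 -0.08  1.32 -0.25]
```

View pics/w1.png

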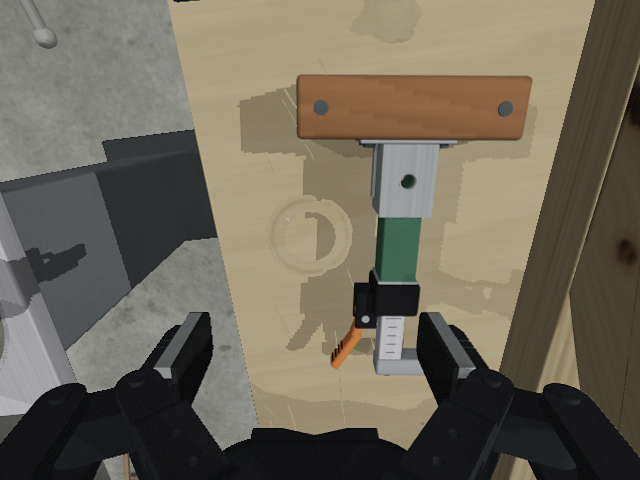

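The wrist view looks along the leg: hole at (408,181), collar mouth edge at row 315 (columns 375–419), inner face of the foot at about row 361, lever tip at (335,366).

Run:
```python
from h import *;import pickle
d,e=pickle.load(open('v0.pkl','rb'));w=pickle.load(open('w1.pkl','rb'))
p=w['pixels'];g=cv2.cvtColor(p,cv2.COLOR_RGB2GRAY)
m=(g[165:200,390:428]<110).astype('uint8')
k,l,st,c=cv2.connectedComponentsWithStats(m); print([(st[i].tolist(),c[i]+[390,165]) for i in range(1,k) if st[i][4]>20])
for r in (160,180,205): print('sock',r,np.round(np.gradient(g[r,365:445].astype(float))).astype(int).tolist())
hs=cv2.cvtColor(p,cv2.COLOR_RGB2HSV)
for r in (225,240,255,265):
    x=np.where(cv2.inRange(hs[r:r+1,360:440],(60,90,30),(95,255,255))[0])[0]+360; 
    a,b=onz(w,x[0]-.5,r,.062),onz(w,x[-1]+.5,r,.062);print('grn',r,x[0],x[-1],((a+b)/2).round(4),np.linalg.norm(a-b).round(4))
for col in (385,400,410): print('col',col,g[300:325,col].tolist(),g[345:378,col].tolist())
ho=(408.3,181)
print('hole',onz(w,*ho,.068),tri(ray(w,*ho),ray(e,257.5,231.6),ray(d,279.6,217.2)))
```

```text
[([11, 9, 15, 15, 170], array([408.1       , 181.08235294]))]
sock 160 [1, 0, 0, 1, 2, -1, -19, -25, 12, 20, -8, -25, -14, 4, 0, 1, 16, 42, 26, 0, 1, 1, 0, 0, -2, -2, 0, 0, 0, 0, 1, 1, 0, -1, -2, 0, 0, 0, 1, 0, -1, 0, 0, 0, 0, 0, -2, -1, 0, 1, 2, 4, 2, 0, -2, -2, 1, 1, -1, -2, -2, -1, 2, 2, 1, 0, -2, -1, 2, 4, 1, -4, -6, -3, 0, 0, 0, 0, 0, 0]
sock 180 [1, 0, 0, 0, -2, -24, -22, 18, 16, -12, -24, -10, 3, 0, 5, 28, 40, 16, -1, 0, 1, 1, -2, -2, 0, -1, 0, 1, 0, 1, 1, 0, -2, 0, -4, -22, -36, -40, -21, 2, 0, -2, 0, 0, 0, 3, 2, 6, 18, 22, 26, 34, 16, -4, 0, 2, 0, -2, -2, 0, 0, 2, 2, -1, -2, 0, 4, 4, 0, -4, -7, -4, 0, 0, 0, 0, 0, 0, 0, 0]
sock 205 [0, 0, 0, 0, 0, -2, -24, -25, -4, 0, 1, 0, 0, 16, 44, 28, 0, 1, 1, 0, -2, -4, -1, 0, 0, 0, 1, 2, 0, 0, 0, 0, 0, 0, 0, 0, -1, 0, 0, -1, 0, 0, -1, 0, 0, 0, 2, 4, 2, -3, -4, 0, 2, 0, -1, -2, -1, 0, 1, 2, 0, -2, 0, 2, 4, 1, -3, -6, -5, 0, 0, 0, 0, 0, 0, 0, 0, 0, 0, -1]
grn 225 378 419 [0.5747 0.0608 0.062 ] 0.0379
grn 240 377 417 [0.5727 0.0467 0.062 ] 0.0375
grn 255 376 416 [0.5711 0.0321 0.062 ] 0.0381
grn 265 375 415 [0.5698 0.0222 0.062 ] 0.0384
co
[... 265 characters left out ...]
, 112, 159, 162]
col 400 [26, 25, 27, 24, 24, 26, 22, 26, 26, 24, 26, 23, 23, 25, 18, 51, 142, 183, 133, 176, 187, 185, 186, 185, 186] [185, 185, 184, 184, 183, 180, 180, 179, 176, 177, 178, 178, 172, 156, 130, 145, 156, 156, 157, 158, 157, 156, 156, 156, 156, 155, 152, 150, 149, 139, 154, 162, 161]
col 410 [27, 26, 27, 24, 21, 25, 28, 25, 25, 28, 25, 24, 25, 21, 23, 32, 95, 151, 146, 145, 145, 145, 145, 146, 145] [146, 145, 139, 100, 83, 90, 93, 93, 92, 93, 96, 96, 95, 98, 117, 146, 156, 156, 158, 158, 158, 156, 155, 156, 156, 154, 152, 151, 149, 140, 149, 161, 161]
hole [0.58334864 0.10063675 0.068     ] (array([0.5839, 0.0991, 0.0665]), [np.float64(1.2), np.float64(1.5), np.float64(2.1)])
```

Call:
play_rows(deltas=[{"dx": -3.7,"dy": 0.27,"dz": 0.28,"wx": 0,"wy": 0,"wz": 0},{"dx": -3.7,"dy": 0.27,"dz": 0.28,"wx": 0,"wy": 0,"wz": 0},{"dx": -3.7,"dy": 0.27,"dz": 0.28,"wx": 0,"wy": 0,"wz": 0},{"dx": -3.7,"dy": 0.27,"dz": 0.28,"wx": 0,"wy": 0,"wz": 0},{"dx": -3.7,"dy": 0.27,"dz": 0.28,"wx": 0,"wy": 0,"wz": 0},{"dx": -3.7,"dy": 0.27,"dz": 0.28,"wx": 0,"wy": 0,"wz": 0},{"dx": -3.7,"dy": 0.27,"dz": 0.28,"wx": 0,"wy": 0,"wz": 0},{"dx": -3.7,"dy": 0.27,"dz": 0.28,"wx": 0,"wy": 0,"wz": 0}])

```text
clock: 3.23
eef_pos: [0.4878, -0.2167, 0.2086]
eef_rot: [3.142, -0.001, 1.462]
ft_force: [-0.1, 0.7, 0.3]
width: 0.0852
finger_force: 0.0
```

Call:
play_rows(deltas=[{"dx": -3.7,"dy": 0.27,"dz": 0.28,"wx": 0,"wy": 0,"wz": 0},{"dx": -3.7,"dy": 0.27,"dz": 0.28,"wx": 0,"wy": 0,"wz": 0},{"dx": -3.6,"dy": 0.3,"dz": 0.3,"wx": 0,"wy": 0,"wz": 0},{"dx": 0,"dy": 0,"dz": 0,"wx": 0,"wy": 0,"wz": 0},{"dx": 0,"dy": 0,"dz": 0,"wx": 0,"wy": 0,"wz": 0},{"dx": 0,"dy": 0,"dz": 0,"wx": 0,"wy": 0,"wz": 0}])

```text
clock: 3.73
eef_pos: [0.4841, -0.3258, 0.1996]
eef_rot: [-3.141, -0.001, 1.46]
ft_force: [0.4, 0.1, 0.1]
width: 0.0853
finger_force: 0.0
```

Run:
```python
from h import *;import pickle
w=snap('wrist','w2.png');pickle.dump(w,open('w2.pkl','wb'))
d,e=pickle.load(open('v0.pkl','rb'))
print(w['o']['eef_pos'],w['o']['eef_rot'])
hs=cv2.cvtColor(w['pixels'],cv2.COLOR_RGB2HSV)
m=cv2.inRange(hs,(22,170,120),(33,255,255))
k,l,st,c=cv2.connectedComponentsWithStats(m); print([(st[i].tolist(),c[i]) for i in range(1,k) if st[i][4]>60])
```

```text
[ 0.48414979 -0.32581583  0.19963588] [-3.14062788e+00 -1.29624477e-03  1.45955348e+00]
[]
```

View pics/w2.png

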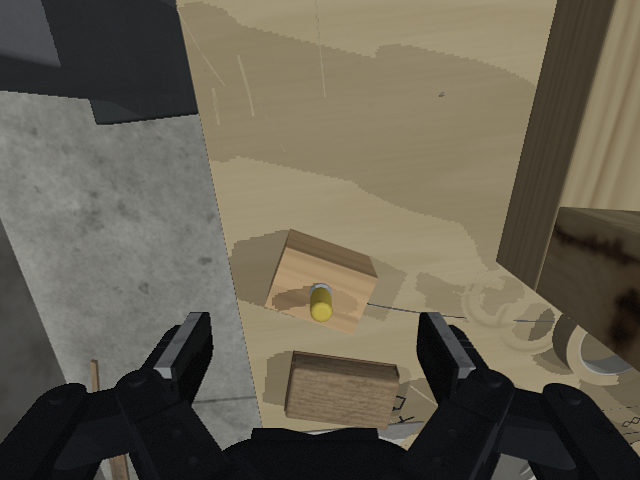

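The wrist view shows the knob's top face at about (320.5,312) and the flange at (320,288). The cork block lies well beyond, at rows 350–430.

Run:
```python
from h import *;import pickle
w=pickle.load(open('w2.pkl','rb'));d,e=pickle.load(open('v0.pkl','rb'))
hs=cv2.cvtColor(w['pixels'],cv2.COLOR_RGB2HSV)[270:335,300:342]
m=((hs[...,1]>170)&(hs[...,0]>22)&(hs[...,0]<36)).astype('uint8')
k,l,st,c=cv2.connectedComponentsWithStats(m); i=1+st[1:,4].argmax(); print(st[i]+[300,270,0,0,0],c[i]+[300,270])
x,y,ww,h,_=st[i]+[300,270,0,0,0]
r=ww/2-.2; ct=(x+ww/2-.5,y+h-.5-r); print('top centre px',ct)
for z in(.088,.093):print(onz(w,*ct,z))
print(tri(ray(w,*ct),ray(e,451.5,267.1)))
print(tri(ray(w,*ct),ray(d,379,287.5),ray(e,451.5,267.1)))
A=onz(w,x,ct[1],.093);B=onz(w,x+ww,ct[1],.093);print(np.linalg.norm(A-B))
```

```text
[316 288   8   2   9] [319.22222222 288.22222222]
top centre px (np.float64(319.5), np.float64(285.7))
[ 0.48369743 -0.36537475  0.088     ]
[ 0.48387698 -0.36300303  0.093     ]
(array([ 0.4788, -0.4214, -0.0301]), [np.float64(0.6), np.float64(0.6)])
(array([ 0.4847, -0.3816,  0.0807]), [np.float64(11.6), np.float64(6.3), np.float64(8.4)])
0.0061155497246305
```

Run:
```python
from h import *;import pickle
w=pickle.load(open('w2.pkl','rb'));d,e=pickle.load(open('v0.pkl','rb'))
c=w['pixels'][275:330,300:342]; hs=cv2.cvtColor(c,cv2.COLOR_RGB2HSV)
print(hs[::6,21].tolist()); print(hs[37,::4].tolist())
m=((hs[...,1]>150)&(hs[...,0]>=22)&(hs[...,0]<40)).astype('uint8')
m=cv2.morphologyEx(m,cv2.MORPH_CLOSE,np.ones((5,5)))
k,l,st,cc=cv2.connectedComponentsWithStats(m); i=1+st[1:,4].argmax(); x,y,ww,h,_=st[i]+[300,275,0,0,0];print(x,y,ww,h)
ct=(x+ww/2-.5,y+h-.5-ww/2*.93);print(ct)
for z in(.088,.093):print(onz(w,*ct,z))
print(tri(ray(w,*ct),ray(e,451.5,267.1)))
print(tri(ray(w,*ct),ray(d,379,287.5),ray(e,451.5,267.1)))
print(np.linalg.norm(onz(w,x,ct[1],.093)-onz(w,x+ww,ct[1],.093)))
```

```text
[[18, 92, 169], [17, 91, 171], [25, 108, 92], [25, 161, 106], [25, 160, 110], [26, 142, 181], [25, 147, 180], [25, 147, 179], [17, 90, 173], [21, 67, 156]]
[[17, 92, 167], [18, 92, 167], [17, 91, 169], [25, 153, 158], [25, 148, 178], [25, 150, 179], [25, 149, 180], [26, 147, 181], [22, 126, 148], [18, 93, 157], [18, 92, 166]]
310 288 21 33
(np.float64(320.0), np.float64(310.735))
[ 0.48176858 -0.38729096  0.088     ]
[ 0.48198601 -0.38448886  0.093     ]
(array([ 0.4816, -0.3877,  0.0872]), [np.float64(0.1), np.float64(0.1)])
(array([ 0.4823, -0.3879,  0.0884]), [np.float64(0.9), np.float64(1.7), np.float64(0.9)])
0.016454534532720014
```

Knob axis is about (0.482, −0.386) with its top at about 0.09. That matches the expected 0.093. I'm grasping it.

Call:
play_rows(deltas=[{"dx": -2,"dy": 0.15,"dz": 1,"wx": 0,"wy": 0,"wz": 0},{"dx": -2,"dy": 0.15,"dz": 2,"wx": 0,"wy": 0,"wz": 0},{"dx": -2,"dy": 0.16,"dz": 2.5,"wx": 0,"wy": 0,"wz": 0},{"dx": 0,"dy": 0,"dz": 3,"wx": 0,"wy": 0,"wz": 0},{"dx": 0,"dy": 0,"dz": 3,"wx": 0,"wy": 0,"wz": 0},{"dx": 0,"dy": 0,"dz": 2,"wx": 0,"wy": 0,"wz": 0},{"dx": 0,"dy": 0,"dz": 0,"wx": 0,"wy": 0,"wz": 0}])

```text
clock: 4.37
eef_pos: [0.4808, -0.3828, 0.0606]
eef_rot: [-3.136, -0.005, 1.462]
ft_force: [-0.1, 1.1, 0.5]
width: 0.086
finger_force: 0.0
```

Call:
play_rows(deltas=[{"dx": 0,"dy": 0,"dz": 0,"wx": 0,"wy": 0,"wz": 0},{"dx": 0,"dy": 0,"dz": 0,"wx": 0,"wy": 0,"wz": 0},{"dx": 0,"dy": 0,"dz": 0,"wx": 0,"wy": 0,"wz": 0},{"dx": 0,"dy": 0,"dz": 0,"wx": 0,"wy": 0,"wz": 0},{"dx": 0,"dy": 0,"dz": 0,"wx": 0,"wy": 0,"wz": 0},{"dx": 0,"dy": 0,"dz": 0,"wx": 0,"wy": 0,"wz": 0},{"dx": 0,"dy": 0,"dz": 0,"wx": 0,"wy": 0,"wz": 0},{"dx": 0,"dy": 0,"dz": 0,"wx": 0,"wy": 0,"wz": 0}], grip=0.5, grip_force=40)

```text
clock: 5.03
eef_pos: [0.4818, -0.3879, 0.0664]
eef_rot: [3.14, 0.0, 1.458]
ft_force: [0.1, 1.9, 6.4]
width: 0.0164
finger_force: 38.9
```

Call:
play_rows(deltas=[{"dx": 0,"dy": 0,"dz": -0.5,"wx": 0,"wy": 0,"wz": 0},{"dx": 0,"dy": 0,"dz": -1,"wx": 0,"wy": 0,"wz": 0},{"dx": 0,"dy": 0,"dz": -1.5,"wx": 0,"wy": 0,"wz": 0},{"dx": 0,"dy": 0,"dz": -2,"wx": 0,"wy": 0,"wz": 0},{"dx": 0,"dy": 0,"dz": -2,"wx": 0,"wy": 0,"wz": 0},{"dx": 0,"dy": 0,"dz": -2,"wx": 0,"wy": 0,"wz": 0},{"dx": 0,"dy": 0,"dz": -1.5,"wx": 0,"wy": 0,"wz": 0},{"dx": 0,"dy": 0,"dz": 0,"wx": 0,"wy": 0,"wz": 0}])

```text
clock: 5.7
eef_pos: [0.4822, -0.3893, 0.1746]
eef_rot: [3.137, 0.003, 1.457]
ft_force: [0.5, -1.6, -0.4]
width: 0.0165
finger_force: 39.2
```

Run:
```python
from h import *;import pickle
w=snap('wrist');pickle.dump(w,open('w3.pkl','wb'))
o=w['o'];print(o['eef_pos'],o['eef_rot'],o['width'],o['finger_force'],o['ft_force'])
cv2.imwrite('pics/w3.png',cv2.cvtColor(cv2.resize(w['pixels'][220:480,160:480],None,fx=2.4,fy=2.2),cv2.COLOR_RGB2BGR))
```

```text
[ 0.48220476 -0.38926482  0.17460017] [3.13672610e+00 2.87243384e-03 1.45731225e+00] 0.016520956300611487 39.22153830528259 [ 0.46368491 -1.58996411 -0.43408691]
```

View pics/w3.png

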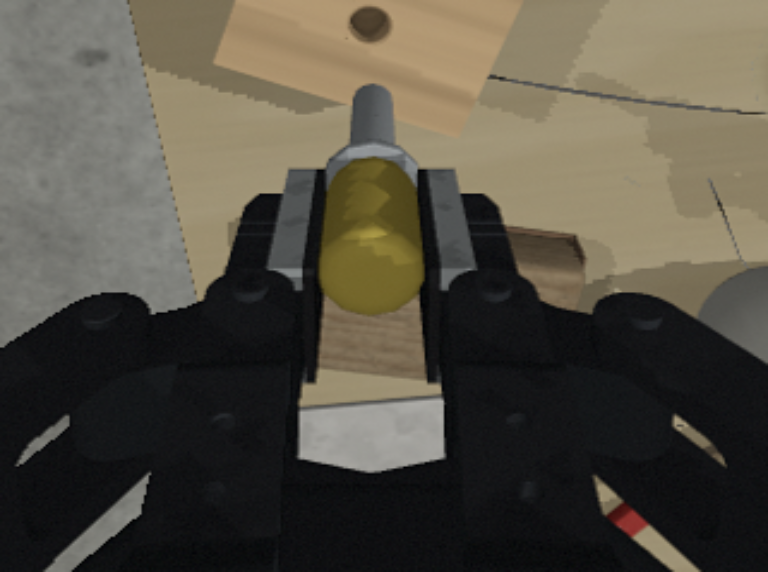

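The pin is held upright, with the empty block hole at about (314,230) full-frame. If I hover at the same height difference above the socket, the socket hole should appear at that same pixel.

Call:
play_rows(deltas=[{"dx": 2,"dy": 0.2,"dz": -0.6,"wx": 0,"wy": 0,"wz": 0},{"dx": 3.5,"dy": 0.32,"dz": -0.6,"wx": 0,"wy": 0,"wz": 0},{"dx": 3.7,"dy": 0.34,"dz": 0,"wx": 0,"wy": 0,"wz": 0},{"dx": 3.7,"dy": 0.34,"dz": 0,"wx": 0,"wy": 0,"wz": 0},{"dx": 3.7,"dy": 0.34,"dz": 0,"wx": 0,"wy": 0,"wz": 0},{"dx": 3.7,"dy": 0.34,"dz": 0,"wx": 0,"wy": 0,"wz": 0},{"dx": 3.7,"dy": 0.34,"dz": 0,"wx": 0,"wy": 0,"wz": 0},{"dx": 3.7,"dy": 0.34,"dz": 0,"wx": 0,"wy": 0,"wz": 0}])

```text
clock: 6.42
eef_pos: [0.5374, -0.1133, 0.1814]
eef_rot: [-3.14, -0.0, 1.458]
ft_force: [1.4, 0.3, -0.0]
width: 0.0166
finger_force: 39.2
```

Call:
play_rows(deltas=[{"dx": 3.7,"dy": 0.34,"dz": 0,"wx": 0,"wy": 0,"wz": 0},{"dx": 3.7,"dy": 0.34,"dz": 0,"wx": 0,"wy": 0,"wz": 0},{"dx": 3.7,"dy": 0.34,"dz": 0,"wx": 0,"wy": 0,"wz": 0},{"dx": 3.7,"dy": 0.34,"dz": 0,"wx": 0,"wy": 0,"wz": 0},{"dx": 3.5,"dy": 0.32,"dz": 0,"wx": 0,"wy": 0,"wz": 0},{"dx": 2,"dy": 0.2,"dz": 0,"wx": 0,"wy": 0,"wz": 0},{"dx": 1.42,"dy": 0.1,"dz": 0,"wx": 0,"wy": 0,"wz": 0},{"dx": 0,"dy": 0,"dz": 0,"wx": 0,"wy": 0,"wz": 0}])

```text
clock: 7.08
eef_pos: [0.5817, 0.1023, 0.181]
eef_rot: [-3.14, 0.0, 1.463]
ft_force: [-0.2, 0.5, -0.9]
width: 0.0165
finger_force: 39.2
```

Call:
play_rows(deltas=[{"dx": 0,"dy": 0,"dz": 0,"wx": 0,"wy": 0,"wz": 0},{"dx": 0,"dy": 0,"dz": 0,"wx": 0,"wy": 0,"wz": 0},{"dx": 0,"dy": 0,"dz": 0,"wx": 0,"wy": 0,"wz": 0},{"dx": 0,"dy": 0,"dz": 0,"wx": 0,"wy": 0,"wz": 0}])

```text
clock: 7.42
eef_pos: [0.5821, 0.0963, 0.1825]
eef_rot: [3.142, 0.0, 1.455]
ft_force: [-0.3, 0.4, -0.5]
width: 0.0169
finger_force: 39.2
```

Run:
```python
from h import *;import pickle
w=snap('wrist');pickle.dump(w,open('w4.pkl','wb'))
v=pickle.load(open('w3.pkl','rb'))
o=w['o'];print(o['eef_pos'],o['eef_rot'],o['width'],o['ft_force'])
cv2.imwrite('pics/w4.png',cv2.cvtColor(np.hstack([cv2.resize(q['pixels'][190:310,250:375],None,fx=3.2,fy=4) for q in(v,w)]),cv2.COLOR_RGB2BGR))
for q,z in((v,.056),(w,.068)):
    g=cv2.cvtColor(q['pixels'],cv2.COLOR_RGB2GRAY)[195:258,285:345]
    for th in (70,90,110):
        k,l,st,c=cv2.connectedComponentsWithStats((g<th).astype('uint8'))
        for i in range(1,k):
            if 60<st[i][4]<700: b=st[i]+[285,195,0,0,0];p=(b[0]+b[2]/2-.5,b[1]+b[3]/2-.5);print(th,b,p,onz(q,*p,z).round(4),(onz(q,*p,z)-q['o']['eef_pos']).round(4))
```

```text
[0.5820742  0.09633356 0.18245902] [3.14151351e+00 1.66207188e-04 1.45494661e+00] 0.016927398451629286 [-0.34925185  0.4220894  -0.53104374]
70 [306 224  15  13 132] (np.float64(313.0), np.float64(230.0)) [ 0.4822 -0.3859  0.056 ] [-0.      0.0034 -0.1186]
90 [306 223  16  16 188] (np.float64(313.5), np.float64(230.5)) [ 0.4825 -0.3863  0.056 ] [ 0.0003  0.0029 -0.1186]
110 [306 223  17  16 220] (np.float64(314.0), np.float64(230.5)) [ 0.4829 -0.3864  0.056 ] [ 0.0007  0.0029 -0.1186]
70 [308 225  15  13 155] (np.float64(315.0), np.float64(231.0)) [0.5831 0.1004 0.068 ] [ 0.001   0.004  -0.1145]
90 [308 225  16  14 176] (np.float64(315.5), np.float64(231.5)) [0.5834 0.0999 0.068 ] [ 0.0013  0.0036 -0.1145]
110 [307 225  17  15 197] (np.float64(315.0), np.float64(232.0)) [0.583  0.0996 0.068 ] [ 0.0009  0.0033 -0.1145]
```

View pics/w4.png

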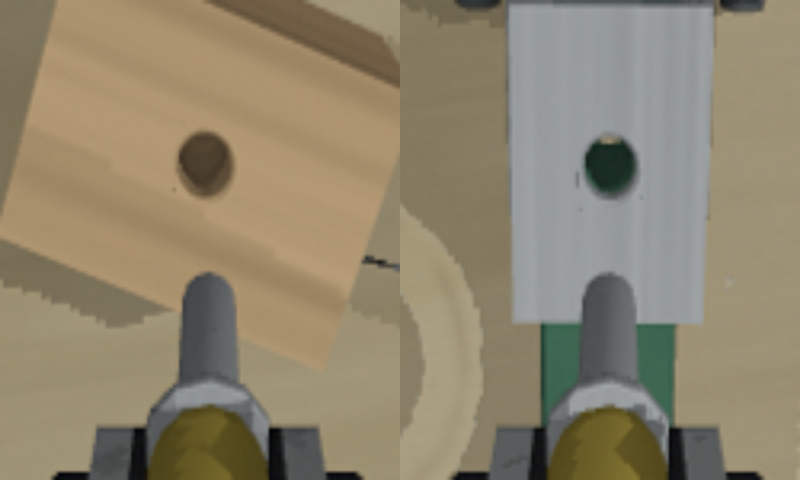

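The left half shows the block hole and the right half the socket hole, both at nearly the same pixel: (314.4,231) and (315.6,231.2). The shank tip is at about (315,258) in line with the hole. I compute the residual along the leg from the tip itself.

Run:
```python
from h import *;import pickle
w=pickle.load(open('w4.pkl','rb'));v=pickle.load(open('w3.pkl','rb'))
for q,zt,h,zh in((v,.114,(314.4,231),.056),(w,.122,(315.6,231.2),.068)):
    p=q['o']['eef_pos']
    for r in(259,262):print('tip-TCP',(onz(q,315.2,r,zt)-p).round(4))
    print('hole-TCP',(onz(q,*h,zh)-p).round(4))
```

```text
tip-TCP [ 0.001   0.0024 -0.0606]
tip-TCP [ 0.0008  0.0004 -0.0606]
hole-TCP [ 0.0009  0.0025 -0.1186]
tip-TCP [ 0.0007  0.0026 -0.0605]
tip-TCP [ 0.0005  0.0007 -0.0605]
hole-TCP [ 0.0014  0.0038 -0.1145]
```

Call:
play_rows(deltas=[{"dx": 0.2,"dy": 0.05,"dz": 0.8,"wx": 0,"wy": 0,"wz": 0},{"dx": 0,"dy": 0,"dz": 1.6,"wx": 0,"wy": 0,"wz": 0},{"dx": 0,"dy": 0,"dz": 1.6,"wx": 0,"wy": 0,"wz": 0},{"dx": 0,"dy": 0,"dz": 0.8,"wx": 0,"wy": 0,"wz": 0},{"dx": 0,"dy": 0,"dz": 0.5,"wx": 0,"wy": 0,"wz": 0},{"dx": 0,"dy": 0,"dz": 0.5,"wx": 0,"wy": 0,"wz": 0},{"dx": 0,"dy": 0,"dz": 0.5,"wx": 0,"wy": 0,"wz": 0},{"dx": 0,"dy": 0,"dz": 0,"wx": 0,"wy": 0,"wz": 0}])

```text
clock: 8.13
eef_pos: [0.5827, 0.1002, 0.1187]
eef_rot: [-3.141, 0.0, 1.458]
ft_force: [0.4, 0.2, -1.1]
width: 0.017
finger_force: 39.2
```

Call:
play_rows(deltas=[{"dx": 0,"dy": 0,"dz": 0.6,"wx": 0,"wy": 0,"wz": 0},{"dx": 0,"dy": 0,"dz": 0.6,"wx": 0,"wy": 0,"wz": 0},{"dx": 0,"dy": 0,"dz": 0.6,"wx": 0,"wy": 0,"wz": 0},{"dx": 0,"dy": 0,"dz": 0.6,"wx": 0,"wy": 0,"wz": 0},{"dx": 0,"dy": 0,"dz": 0.6,"wx": 0,"wy": 0,"wz": 0},{"dx": 0,"dy": 0,"dz": 0,"wx": 0,"wy": 0,"wz": 0},{"dx": 0,"dy": 0,"dz": 0,"wx": 0,"wy": 0,"wz": 0}])

```text
clock: 8.72
eef_pos: [0.5826, 0.1001, 0.0888]
eef_rot: [-3.141, 0.001, 1.458]
ft_force: [-0.6, -0.0, -0.8]
width: 0.0167
finger_force: 39.2
```

Call:
play_rows(deltas=[{"dx": 0,"dy": 0,"dz": 0.4,"wx": 0,"wy": 0,"wz": 0},{"dx": 0,"dy": 0,"dz": 0.3,"wx": 0,"wy": 0,"wz": 0},{"dx": 0,"dy": 0,"dz": 0.2,"wx": 0,"wy": 0,"wz": 0},{"dx": 0,"dy": 0,"dz": 0.2,"wx": 0,"wy": 0,"wz": 0},{"dx": 0,"dy": 0,"dz": 0.1,"wx": 0,"wy": 0,"wz": 0},{"dx": 0,"dy": 0,"dz": 0,"wx": 0,"wy": 0,"wz": 0}])

```text
clock: 9.22
eef_pos: [0.583, 0.1002, 0.0783]
eef_rot: [3.142, -0.001, 1.458]
ft_force: [-4.1, -0.9, 9.7]
width: 0.0167
finger_force: 40.5
```

Call:
play_rows(deltas=[{"dx": 0,"dy": 0,"dz": 0,"wx": 0,"wy": 0,"wz": 0},{"dx": 0,"dy": 0,"dz": 0,"wx": 0,"wy": 0,"wz": 0},{"dx": 0,"dy": 0,"dz": 0,"wx": 0,"wy": 0,"wz": 0},{"dx": 0,"dy": 0,"dz": 0,"wx": 0,"wy": 0,"wz": 0},{"dx": 0,"dy": 0,"dz": 0,"wx": 0,"wy": 0,"wz": 0},{"dx": 0,"dy": 0,"dz": 0,"wx": 0,"wy": 0,"wz": 0},{"dx": 0,"dy": 0,"dz": 0,"wx": 0,"wy": 0,"wz": 0}], grip=8.5, grip_force=20)

```text
clock: 9.8
eef_pos: [0.5828, 0.1003, 0.0772]
eef_rot: [-3.141, 0.0, 1.458]
ft_force: [-0.6, 0.7, 0.4]
width: 0.085
finger_force: 0.0
```

Call:
play_rows(deltas=[{"dx": 0,"dy": 0,"dz": -1,"wx": 0,"wy": 0,"wz": 0},{"dx": 0,"dy": 0,"dz": -3,"wx": 0,"wy": 0,"wz": 0},{"dx": 0,"dy": 0,"dz": -3,"wx": 0,"wy": 0,"wz": 0},{"dx": -3,"dy": -0.5,"dz": -2,"wx": 0,"wy": 0,"wz": 0},{"dx": -3,"dy": -0.5,"dz": -2,"wx": 0,"wy": 0,"wz": 0},{"dx": -3.3,"dy": -0.5,"dz": 0,"wx": 0,"wy": 0,"wz": 0},{"dx": -3,"dy": -0.4,"dz": 0,"wx": 0,"wy": 0,"wz": 0},{"dx": 0,"dy": 0,"dz": 0,"wx": 0,"wy": 0,"wz": 0}])

```text
clock: 10.47
eef_pos: [0.5487, -0.028, 0.1893]
eef_rot: [3.139, 0.001, 1.448]
ft_force: [-0.3, -1.4, 0.6]
width: 0.0849
finger_force: 0.0
```

Call:
play_rows(deltas=[{"dx": 0,"dy": 0,"dz": 0,"wx": 0,"wy": 0,"wz": 0},{"dx": 0,"dy": 0,"dz": 0,"wx": 0,"wy": 0,"wz": 0},{"dx": 0,"dy": 0,"dz": 0,"wx": 0,"wy": 0,"wz": 0},{"dx": 0,"dy": 0,"dz": 0,"wx": 0,"wy": 0,"wz": 0}])

```text
clock: 10.8
eef_pos: [0.5503, -0.0184, 0.1872]
eef_rot: [-3.141, -0.0, 1.46]
ft_force: [0.1, 0.4, 0.5]
width: 0.0851
finger_force: 0.0
```

Run:
```python
from h import *;import pickle
w=snap('wrist','w5.png');e=snap('top');pickle.dump((w,e),open('w5.pkl','wb'))
o=w['o'];print(o['eef_pos'],o['eef_rot'],o['width'],o['ft_force'],o['finger_force'])
```

```text
[ 0.55033399 -0.01835102  0.18716925] [-3.14122623e+00 -1.01832807e-05  1.46014495e+00] 0.08510049040283633 [0.11536059 0.39902918 0.46255204] 0.0
```

View pics/w5.png

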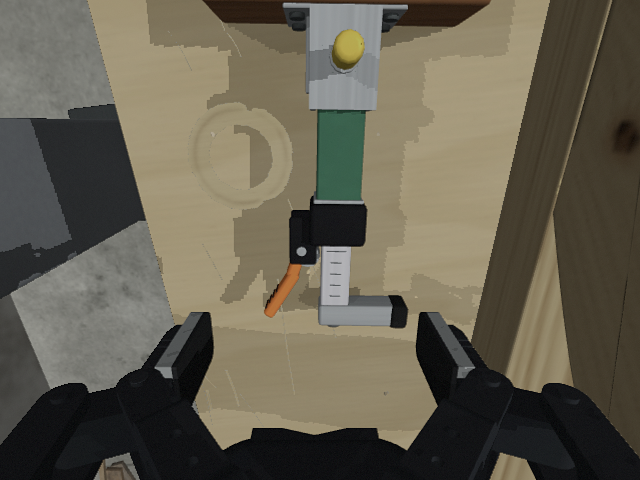

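The pin stands home in the socket at (347,50). Collar mouth is at row 246, the foot's inner face at about row 297, the foot's cap ends at column 407, and the open lever tip is at (269,313). I take edges there numerically.

Run:
```python
from h import *;import pickle
w,e=pickle.load(open('w5.pkl','rb'));p=w['pixels'];g=cv2.cvtColor(p,cv2.COLOR_RGB2GRAY).astype(int)
for c in(328,345): print('col',c,g[238:252,c].tolist())
for c in(360,375,385): print('foot col',c,g[288:302,c].tolist(),g[318:332,c].tolist())
for r in(270,): print('legrow',g[r,312:356].tolist())
hs=cv2.cvtColor(p,cv2.COLOR_RGB2HSV)
m=cv2.inRange(hs,(5,170,90),(18,255,255))[255:325,255:310]; ys,xs=np.where(m); print('lever',xs.min()+255,ys.max()+255); i=ys>=ys.max()-3; print((xs[i]+255).min(),(xs[i]+255).max())
u=np.array([-.126,-.992,0]);yc=np.array([.992,-.126,0]); H=np.array([.5836,.1005,0]); M=H+.132*u
f=lambda P:((P-M)@u*1e3,(P-M)@yc*1e3)
print('M',M)
for n,px,z in(('mouth',(337,246),.067),('footin',(370,296.5),.057),('capend',(407,310),.057),('levtip',(268,314),.054),('legL',(322,270),.057),('legR',(349.5,270),.057),('collL',(312,225),.067),('collR',(366,225),.067),('grnL',(318,150),.062),('grnR',(365,150),.062)):
    P=onz(w,*px,z);print(n,P.round(4),np.round(f(P),1))
```

```text
col 328 [20, 19, 21, 22, 23, 19, 18, 34, 112, 179, 174, 174, 168, 87]
col 345 [22, 22, 21, 23, 20, 22, 18, 19, 95, 185, 177, 177, 172, 108]
foot col 360 [131, 108, 137, 137, 135, 137, 135, 98, 72, 84, 86, 85, 85, 88] [146, 145, 143, 142, 142, 142, 139, 115, 150, 148, 149, 150, 150, 150]
foot col 375 [134, 134, 133, 134, 134, 134, 134, 107, 78, 83, 86, 86, 85, 88] [146, 146, 143, 142, 141, 143, 141, 118, 137, 151, 150, 151, 151, 151]
foot col 385 [151, 150, 150, 133, 135, 134, 137, 134, 77, 83, 87, 86, 86, 86] [146, 146, 144, 142, 142, 143, 143, 122, 139, 151, 151, 150, 150, 150]
legrow [151, 149, 141, 151, 147, 133, 134, 134, 116, 100, 148, 174, 178, 176, 174, 172, 173, 175, 176, 177, 177, 174, 172, 173, 172, 172, 175, 175, 175, 177, 177, 178, 177, 176, 175, 174, 173, 166, 122, 135, 135, 134, 135, 135]
lever 265 316
265 274
M [ 0.566968 -0.030444  0.      ]
mouth [ 0.5667 -0.0299  0.067 ] [-0.5 -0.3]
footin [ 0.5907 -0.0816  0.057 ] [47.8 30. ]
capend [ 0.6215 -0.098   0.057 ] [60.1 62.6]
levtip [ 0.5018 -0.0903  0.054 ] [ 67.6 -57.1]
legL [ 0.5528 -0.053   0.057 ] [ 24.1 -11.2]
legR [ 0.5754 -0.0555  0.057 ] [23.8 11.5]
collL [ 0.5493 -0.011   0.067 ] [-17.1 -20. ]
collR [ 0.5902 -0.0155  0.067 ] [-17.7  21.1]
grnL [0.5598 0.0432 0.062 ] [-72.2 -16.4]
grnR [0.5937 0.0395 0.062 ] [-72.7  17.7]
```

Everything agrees with the given geometry: the collar centre lies within 0.5 mm, the foot's inner face is at about 55 mm, and the lever is at about 0.54 rad. I lower the open gripper astride leg and lever, between collar and foot.

Call:
play_rows(deltas=[{"dx": -2.5,"dy": -0.49,"dz": 0,"wx": 0,"wy": 0,"wz": 0.0155},{"dx": -2.47,"dy": -0.48,"dz": 1,"wx": 0,"wy": 0,"wz": 0},{"dx": 0,"dy": 0,"dz": 3,"wx": 0,"wy": 0,"wz": 0},{"dx": 0,"dy": 0,"dz": 3,"wx": 0,"wy": 0,"wz": 0},{"dx": 0,"dy": 0,"dz": 3,"wx": 0,"wy": 0,"wz": 0},{"dx": 0,"dy": 0,"dz": 2,"wx": 0,"wy": 0,"wz": 0},{"dx": 0,"dy": 0,"dz": 0,"wx": 0,"wy": 0,"wz": 0},{"dx": 0,"dy": 0,"dz": 0,"wx": 0,"wy": 0,"wz": 0}])

```text
clock: 11.57
eef_pos: [0.5339, -0.0678, 0.0668]
eef_rot: [-3.139, 0.001, 1.443]
ft_force: [0.4, -0.5, 0.2]
width: 0.085
finger_force: 0.0
```

Call:
play_rows(deltas=[{"dx": 0,"dy": 0,"dz": 0,"wx": 0,"wy": 0,"wz": 0},{"dx": 0,"dy": 0,"dz": 0,"wx": 0,"wy": 0,"wz": 0},{"dx": 0,"dy": 0,"dz": 0,"wx": 0,"wy": 0,"wz": 0}])

```text
clock: 11.82
eef_pos: [0.5356, -0.068, 0.0688]
eef_rot: [3.139, -0.001, 1.443]
ft_force: [-0.3, -0.0, -0.1]
width: 0.0849
finger_force: 0.0
```

```bash
cat >> h.py <<'E'
u=np.array([-.126,-.992,0]);yc=np.array([.992,-.126,0]); M=np.array([.5836,.1005,0])+.132*u
def st():
    o=env.observe(); P=o['eef_pos']; print('xc,yc,z mm',np.round([(P-M)@u*1e3,(P-M)@yc*1e3,P[2]*1e3],1),'yaw',o['eef_rot'].round(4),'F along u,yc,z',np.round([o['ft_force']@u,o['ft_force']@yc,o['ft_force'][2]],1),'w',round(o['width']*1e3,1),'ff',round(o['finger_force'],1),'t',o['clock'])
E
python3 -c "
from h import *
st()
w=snap('wrist','w6.png')"
```

```text
xc,yc,z mm [ 41.2 -26.4  68.8] yaw [ 3.1390e+00 -6.0000e-04  1.4425e+00] F along u,yc,z [ 0.1 -0.3 -0.1] w 84.9 ff 0.0 t 11.8167
```

View pics/w6.png

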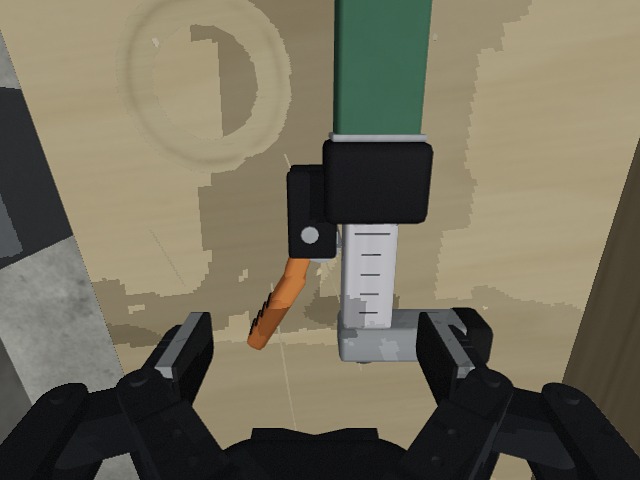

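The view shows the far finger (column 420–470) still above the foot bar and the near finger outside the lever (tip at 256,348). I go 4 mm back towards the collar for margin, then down.

Call:
play_rows(deltas=[{"dx": 0.4,"dy": 0,"dz": 0,"wx": 0,"wy": 0,"wz": 0},{"dx": 0,"dy": 0,"dz": 0,"wx": 0,"wy": 0,"wz": 0},{"dx": 0,"dy": 0,"dz": 1,"wx": 0,"wy": 0,"wz": 0},{"dx": 0,"dy": 0,"dz": 1.2,"wx": 0,"wy": 0,"wz": 0},{"dx": 0,"dy": 0,"dz": 1.2,"wx": 0,"wy": 0,"wz": 0},{"dx": 0,"dy": 0,"dz": 1.2,"wx": 0,"wy": 0,"wz": 0},{"dx": 0,"dy": 0,"dz": 0,"wx": 0,"wy": 0,"wz": 0},{"dx": 0,"dy": 0,"dz": 0,"wx": 0,"wy": 0,"wz": 0}])

```text
clock: 12.53
eef_pos: [0.5339, -0.0643, 0.0199]
eef_rot: [-3.139, 0.001, 1.442]
ft_force: [-0.1, -0.3, 0.7]
width: 0.0853
finger_force: 0.0
```

Call:
play_rows(deltas=[{"dx": 0,"dy": 0,"dz": 0,"wx": 0,"wy": 0,"wz": 0},{"dx": 0,"dy": 0,"dz": 0,"wx": 0,"wy": 0,"wz": 0}])

```text
clock: 12.7
eef_pos: [0.5354, -0.0643, 0.0217]
eef_rot: [3.141, 0.0, 1.442]
ft_force: [0.1, -0.2, 0.8]
width: 0.085
finger_force: 0.0
```

```bash
python3 -c "
from h import *
st()"
```

```text
xc,yc,z mm [ 37.6 -27.1  21.7] yaw [3.1409e+00 1.0000e-04 1.4421e+00] F along u,yc,z [0.1 0.1 0.8] w 85.0 ff 0.0 t 12.7
```

Call:
play_rows(deltas=[{"dx": -0.4,"dy": 0,"dz": 0,"wx": 0,"wy": 0,"wz": 0},{"dx": -0.5,"dy": 0,"dz": 0,"wx": 0,"wy": 0,"wz": 0},{"dx": -0.5,"dy": 0,"dz": 0,"wx": 0,"wy": 0,"wz": 0},{"dx": -0.5,"dy": 0,"dz": 0,"wx": 0,"wy": 0,"wz": 0},{"dx": -0.5,"dy": 0,"dz": 0,"wx": 0,"wy": 0,"wz": 0},{"dx": -0.5,"dy": 0,"dz": 0,"wx": 0,"wy": 0,"wz": 0},{"dx": -0.4,"dy": 0,"dz": 0,"wx": 0,"wy": 0,"wz": 0},{"dx": 0,"dy": 0,"dz": 0,"wx": 0,"wy": 0,"wz": 0}])

```text
clock: 13.37
eef_pos: [0.5306, -0.0983, 0.0214]
eef_rot: [3.141, 0.001, 1.441]
ft_force: [0.9, -0.5, 0.4]
width: 0.0851
finger_force: 0.0
```

Call:
play_rows(deltas=[{"dx": 0,"dy": 0,"dz": 0,"wx": 0,"wy": 0,"wz": 0},{"dx": 0,"dy": 0,"dz": 0,"wx": 0,"wy": 0,"wz": 0},{"dx": 0,"dy": 0,"dz": 0,"wx": 0,"wy": 0,"wz": 0}])

```text
clock: 13.62
eef_pos: [0.5304, -0.0968, 0.021]
eef_rot: [-3.141, 0.0, 1.442]
ft_force: [-0.3, -0.6, 0.0]
width: 0.0851
finger_force: 0.0
```

```bash
cat >> h.py <<'E'
def look():
    w=snap('wrist'); hs=cv2.cvtColor(w['pixels'],cv2.COLOR_RGB2HSV); g=cv2.cvtColor(w['pixels'],cv2.COLOR_RGB2GRAY).astype(int)
    F=lambda px,z:(lambda P:np.round([(P-M)@u*1e3,(P-M)@yc*1e3],1))(onz(w,*px,z))
    red=((hs[...,0]<6)|(hs[...,0]>172))&(hs[...,1]>130)&(hs[...,2]>60)
    k,l,s,c=cv2.connectedComponentsWithStats(red.astype('uint8'))
    for i in range(1,k):
        if s[i][4]>15:
            a,b=s[i][1],s[i][1]+s[i][3]; print('red',s[i].tolist(),'x_c',F((c[i][0],a-.5),.057),F((c[i][0],b-.5),.057))
    m=cv2.inRange(hs,(5,170,90),(18,255,255)); ys,xs=np.where(m)
    if len(ys): j=ys>=ys.max()-3; print('lever tip px',xs[j].mean(),ys.max(),F((xs[j].mean(),ys.max()),.054))
    return w,g,F
E
python3 -c "
from h import *
st()
w,g,F=look()
import pickle;pickle.dump(w,open('w7.pkl','wb'))"
```

```text
xc,yc,z mm [ 70.4 -27.9  21. ] yaw [-3.1408e+00  3.0000e-04  1.4422e+00] F along u,yc,z [ 0.6 -0.2  0. ] w 85.1 ff 0.0 t 13.6167
lever tip px 238.84444444444443 365 [ 72.8 -55.7]
```

Call:
play_rows(deltas=[{"dx": -0.2,"dy": 0,"dz": 0,"wx": 0,"wy": 0,"wz": 0},{"dx": -0.2,"dy": 0,"dz": 0,"wx": 0,"wy": 0,"wz": 0},{"dx": 0,"dy": 0,"dz": 0,"wx": 0,"wy": 0,"wz": 0},{"dx": 0,"dy": 0,"dz": 0,"wx": 0,"wy": 0,"wz": 0},{"dx": 0,"dy": 0,"dz": 0,"wx": 0,"wy": 0,"wz": 0}])

```text
clock: 14.08
eef_pos: [0.5301, -0.1007, 0.0212]
eef_rot: [-3.141, 0.0, 1.442]
ft_force: [-0.5, 0.9, -1.3]
width: 0.0847
finger_force: 0.4
```

```bash
python3 -c "
from h import *
st()
w,g,F=look()
import pickle;pickle.dump(w,open('w8.pkl','wb'))
R,c=None,None
# column profiles along leg centre near the mouth
q=w['pixels']
gr=lambda X:None
from scipy.spatial.transform import Rotation as Ro
Rt=Ro.from_euler('xyz',w['o']['eef_rot']).as_matrix();Mm=w['mount'];Rw=Rt@Mm[:3,:3];cc=w['o']['eef_pos']+Rt@Mm[:3,3]
def pj(x,y,z):
    X=M+x*u+y*yc+[0,0,z];p=w['intrinsics']@(Rw.T@(X-cc));return (p[:2]/p[2]).round(1)
for x in(-6,0,4,40,86,106): print(x,pj(x,0,.057),pj(x,12,.057),pj(x,-12,.057))
a=pj(0,0,.057).astype(int); print(q[a[1]-22:a[1]+14,a[0]].tolist())
b=pj(86,0,.057).astype(int); print(g[b[1]-25:min(480,b[1]+12),b[0]].tolist(),b)
"
```

```text
xc,yc,z mm [ 74.4 -27.7  21.2] yaw [-3.1412e+00  1.0000e-04  1.4423e+00] F along u,yc,z [-0.9 -0.6 -1.3] w 84.7 ff 0.4 t 14.0833
lever tip px 237.74418604651163 356 [ 73.  -55.7]
-6 [ 310.5 1374.2] [-2079.2  1384.4] [2675.8 1364.1]
0 [410.6 148.6] [38448.6    86.9] [-45149.4    222.5]
4 [ 323.1 1220.6] [3421.1 1208.3] [-2817.2  1233. ]
40 [ 316.7 1298.4] [ 651. 1297.] [ -18.1 1299.8]
86 [ 316.3 1303.4] [ 472.6 1302.8] [ 160. 1304.]
106 [ 316.3 1304.2] [ 443.1 1303.7] [ 189.3 1304.7]
[[31, 32, 34], [35, 34, 37], [30, 29, 33], [32, 31, 35], [32, 31, 33], [32, 32, 35], [35, 33, 37], [32, 32, 32], [33, 33, 33], [32, 30, 34], [31, 31, 31], [29, 30, 33], [33, 33, 34], [32, 32, 34], [31, 32, 34], [35, 33, 36], [29, 30, 32], [32, 32, 35], [32, 31, 34], [32, 32, 32], [32, 30, 34], [31, 30, 33], [32, 30, 35], [32, 31, 33], [31, 31, 33], [33, 31, 34], [29, 29, 32], [30, 32, 33], [30, 30, 33], [28, 26, 30], [24, 26, 25], [26, 27, 29], [25, 23, 26], [20, 21, 24], [18, 19, 20], [17, 17, 20]]
[] [ 316 1303]
```

```bash
cat >> h.py <<'E'
def pjf(w):
    from scipy.spatial.transform import Rotation as Ro
    Rt=Ro.from_euler('xyz',w['o']['eef_rot']).as_matrix();Mm=w['mount'];Rw=Rt@Mm[:3,:3];cc=w['o']['eef_pos']+Rt@Mm[:3,3]
    def pj(x,y,z):
        X=M+(x*u+y*yc)/1e3+[0,0,z];p=w['intrinsics']@(Rw.T@(X-cc));return (p[:2]/p[2]).round(1)
    return pj
E
python3 -c "
from h import *
import pickle;w=pickle.load(open('w8.pkl','rb'));pj=pjf(w);q=w['pixels'];g=cv2.cvtColor(q,cv2.COLOR_RGB2GRAY)
for x in(-6,0,4,40,86,106): print(x,pj(x,0,.057),pj(x,12,.057),pj(x,-12,.057))
a=pj(0,0,.057).astype(int); print(q[a[1]-16:a[1]+30:2,a[0]].tolist())
b=pj(84,0,.057).astype(int); print(g[b[1]-25:min(480,b[1]+40),b[0]].tolist(),b)
"
```

```text
-6 [412.4 126.8] [454.6 126.7] [370.1 126.9]
0 [410.6 148.6] [452.  148.5] [369.1 148.7]
4 [409.4 162.7] [450.4 162.6] [368.5 162.7]
40 [400.2 275.5] [437.1 275.4] [363.3 275.6]
86 [390.8 390.9] [423.6 390.9] [358. 391.]
106 [387.3 433.5] [418.6 433.4] [356.1 433.5]
[[35, 33, 37], [33, 33, 33], [31, 31, 31], [33, 33, 34], [31, 32, 34], [29, 30, 32], [32, 31, 34], [32, 30, 34], [32, 30, 35], [31, 31, 33], [29, 29, 32], [30, 30, 33], [24, 26, 25], [25, 23, 26], [18, 19, 20], [16, 16, 17], [49, 50, 52], [201, 202, 206], [196, 196, 200], [197, 197, 201], [196, 196, 200], [196, 196, 200], [196, 196, 199]]
[148, 148, 143, 126, 128, 127, 104, 34, 61, 116, 128, 128, 127, 128, 127, 127, 128, 126, 127, 127, 126, 126, 127, 127, 126, 125, 122, 107, 93, 97, 103, 105, 105, 105, 104, 105, 105, 106, 106, 105, 106, 105, 107, 106, 108, 106, 106, 106, 106, 105, 105, 107, 106, 105, 105, 104, 111, 153, 149, 148, 147, 145, 145, 145, 144] [391 386]
```

```bash
python3 -c "
from h import *
import pickle
w=pickle.load(open('w8.pkl','rb'));pj=pjf(w);q=w['pixels'];g=cv2.cvtColor(q,cv2.COLOR_RGB2GRAY)
print('cam rows for z .067 x=0,3,6',pj(0,0,.067),pj(3,0,.067),pj(6,0,.067))
for x,y,z in((86,50,.057),(86,50,.033),(106,50,.057),(80,50,.057)):print(x,y,z,pj(x,y,z))
for c in(360,370,380,400,410): print(c,g[340:440:2,c].tolist())
for c in(480,500,520): print(c,g[340:440:2,c].tolist())
for r in(375,395,410): print('row',r,g[r,340:560:4].tolist())
"
```

```text
cam rows for z .067 x=0,3,6 [420.3 151.3] [419.3 162.9] [418.2 174.3]
86 50 0.057 [527.4 390.7]
86 50 0.033 [495.9 350.9]
106 50 0.057 [517.6 433.2]
80 50 0.057 [530.5 377.1]
360 [138, 140, 142, 143, 144, 145, 148, 142, 145, 145, 144, 145, 144, 117, 120, 119, 119, 121, 119, 120, 120, 120, 121, 122, 99, 96, 104, 105, 104, 105, 105, 106, 106, 107, 107, 106, 106, 106, 104, 104, 103, 102, 99, 150, 10, 20, 21, 19, 24, 22]
370 [195, 196, 195, 196, 195, 195, 196, 147, 150, 150, 150, 149, 149, 131, 127, 128, 128, 129, 128, 128, 129, 127, 127, 127, 108, 97, 104, 106, 105, 105, 107, 107, 106, 107, 105, 107, 107, 104, 104, 104, 104, 102, 105, 148, 11, 21, 20, 20, 19, 21]
380 [197, 197, 154, 197, 195, 197, 195, 150, 151, 150, 151, 151, 151, 152, 39, 117, 130, 130, 130, 129, 129, 129, 128, 129, 109, 97, 105, 107, 105, 105, 106, 107, 106, 106, 108, 105, 106, 104, 105, 103, 103, 101, 148, 144, 139, 133, 153, 154, 154, 129]
400 [194, 195, 66, 134, 149, 148, 148, 147, 148, 149, 149, 149, 148, 149, 34, 117, 127, 127, 128, 127, 127, 128, 128, 127, 108, 97, 105, 106, 106, 106, 105, 105, 107, 106, 105, 1
[... 1018 characters left out ...]
28, 130, 130, 127, 127, 127, 128, 128, 131, 129, 127, 122, 47, 15, 13, 15, 13, 19, 17, 28, 34, 123, 122, 22, 21, 21, 25, 27, 23, 26, 25, 27, 56, 97, 98, 16, 20, 19, 18, 18, 18, 19, 17, 158, 156, 157]
row 395 [150, 149, 57, 72, 96, 104, 105, 105, 104, 105, 105, 106, 107, 106, 106, 105, 107, 104, 105, 107, 106, 106, 106, 105, 14, 17, 16, 18, 26, 22, 22, 22, 25, 25, 27, 22, 23, 25, 26, 23, 25, 24, 23, 36, 22, 20, 18, 22, 19, 17, 20, 24, 26, 22, 19]
row 410 [149, 149, 148, 78, 99, 106, 107, 106, 106, 106, 105, 105, 105, 106, 105, 106, 106, 105, 106, 105, 107, 106, 107, 119, 25, 24, 27, 24, 27, 25, 26, 26, 18, 20, 24, 25, 26, 23, 20, 25, 24, 34, 18, 19, 21, 19, 22, 21, 21, 23, 22, 17, 18, 15, 23]
```

The foot's inner face is now at about 85 mm and the collar has shifted out about 3 mm with the pin's play. The line therefore needs about 4 mm more.

Call:
play_rows(deltas=[{"dx": -0.2,"dy": 0,"dz": 0,"wx": 0,"wy": 0,"wz": 0},{"dx": -0.2,"dy": 0,"dz": 0,"wx": 0,"wy": 0,"wz": 0},{"dx": 0,"dy": 0,"dz": 0,"wx": 0,"wy": 0,"wz": 0},{"dx": 0,"dy": 0,"dz": 0,"wx": 0,"wy": 0,"wz": 0},{"dx": 0,"dy": 0,"dz": 0,"wx": 0,"wy": 0,"wz": 0}])

```text
clock: 14.55
eef_pos: [0.5297, -0.1051, 0.0213]
eef_rot: [3.142, 0.0, 1.442]
ft_force: [-0.6, 0.7, -0.3]
width: 0.0849
finger_force: 0.2
```

```bash
cat >> h.py <<'E'
def rep():
    st(); w,g,F=look(); pj=pjf(w); q=w['pixels']
    for y in(0,6):
        x0,r0=pj(2,y,.06).astype(int); r=np.arange(max(0,r0-30),r0+40); c=q[r,x0].astype(int)
        e=r[np.argmax(c.max(1)>90)]; print('col',x0,'mouth row',e,'x_c(.067)',F((x0,e-.5),.067),'px below',c[e-r[0]-1:e-r[0]+16].tolist())
    return w
E
python3 -c "
from h import *
w=rep();import pickle;pickle.dump(w,open('w9.pkl','wb'))"
```

```text
xc,yc,z mm [ 78.7 -27.6  21.3] yaw [3.1415e+00 4.0000e-04 1.4419e+00] F along u,yc,z [-0.6 -0.6 -0.3] w 84.9 ff 0.2 t 14.55
red [365, 148, 84, 7, 417] x_c [ 4.  -1.1] [ 6.  -0.9]
lever tip px 236.5897435897436 346 [ 73.1 -55.7]
col 413 mouth row 149 x_c(.067) [ 3.6 -1.8] px below [[41, 14, 12], [100, 27, 24], [145, 44, 40], [139, 41, 38], [134, 39, 36], [115, 38, 35], [140, 111, 112], [198, 202, 205], [193, 195, 198], [193, 194, 197], [193, 194, 197], [193, 193, 197], [194, 194, 197], [193, 193, 197], [193, 194, 197], [194, 193, 197], [193, 193, 197]]
col 434 mouth row 149 x_c(.067) [3.6 3.7] px below [[44, 17, 15], [94, 27, 24], [89, 24, 23], [88, 25, 23], [81, 19, 18], [86, 43, 43], [154, 135, 137], [201, 203, 206], [195, 196, 200], [195, 196, 198], [195, 195, 198], [195, 195, 198], [195, 195, 199], [195, 196, 199], [194, 194, 198], [195, 195, 198], [194, 194, 198]]
```

The red line is fully out at about +0.4 mm from the mouth, so step 2 is met. I bias it 0.5 mm outwards and start closing the fingers. The hand shifts as they close, so the far finger stays beside the leg.

Call:
play_rows(deltas=[{"dx": -0.05,"dy": 0.15,"dz": 0,"wx": 0,"wy": 0,"wz": 0},{"dx": 0,"dy": 0.15,"dz": 0,"wx": 0,"wy": 0,"wz": 0},{"dx": 0,"dy": 0.1,"dz": 0,"wx": 0,"wy": 0,"wz": 0},{"dx": 0,"dy": 0,"dz": 0,"wx": 0,"wy": 0,"wz": 0}], grip=7.7, grip_force=40)

```text
clock: 14.93
eef_pos: [0.5335, -0.1057, 0.0212]
eef_rot: [-3.141, 0.0, 1.442]
ft_force: [-1.1, 1.1, 0.6]
width: 0.0773
finger_force: 2.0
```

Call:
play_rows(deltas=[{"dx": 0,"dy": 0.15,"dz": 0,"wx": 0,"wy": 0,"wz": 0},{"dx": 0,"dy": 0.15,"dz": 0,"wx": 0,"wy": 0,"wz": 0},{"dx": 0,"dy": 0.1,"dz": 0,"wx": 0,"wy": 0,"wz": 0},{"dx": 0,"dy": 0,"dz": 0,"wx": 0,"wy": 0,"wz": 0},{"dx": 0,"dy": 0,"dz": 0,"wx": 0,"wy": 0,"wz": 0}], grip=6.9)

```text
clock: 15.35
eef_pos: [0.5373, -0.1064, 0.021]
eef_rot: [-3.141, 0.0, 1.442]
ft_force: [-2.7, 0.6, -0.3]
width: 0.0689
finger_force: 1.9
```

```bash
python3 -c "
from h import *
w=rep()"
```

```text
xc,yc,z mm [ 79.1 -19.9  21. ] yaw [-3.1409e+00  3.0000e-04  1.4421e+00] F along u,yc,z [-0.2 -2.8 -0.3] w 68.9 ff 1.9 t 15.35
red [339, 147, 84, 8, 520] x_c [ 4.1 -0.9] [ 6.3 -0.7]
lever tip px 236.87037037037038 352 [ 75.8 -48. ]
col 386 mouth row 148 x_c(.067) [ 3.7 -1.3] px below [[57, 15, 12], [102, 29, 27], [148, 47, 43], [143, 45, 42], [140, 43, 39], [137, 39, 36], [116, 35, 34], [140, 110, 113], [199, 203, 207], [195, 196, 199], [194, 194, 198], [194, 194, 198], [193, 194, 198], [194, 194, 198], [193, 194, 198], [193, 194, 197], [193, 193, 197]]
col 407 mouth row 148 x_c(.067) [3.7 4.2] px below [[61, 21, 19], [94, 26, 23], [90, 24, 23], [90, 25, 24], [88, 25, 22], [88, 22, 20], [113, 38, 36], [143, 113, 115], [201, 205, 209], [197, 197, 201], [195, 195, 200], [195, 196, 200], [195, 195, 199], [195, 196, 200], [195, 196, 199], [196, 196, 200], [196, 196, 199]]
```

Call:
play_rows(deltas=[{"dx": 0,"dy": 0.15,"dz": 0,"wx": 0,"wy": 0,"wz": 0},{"dx": 0,"dy": 0.15,"dz": 0,"wx": 0,"wy": 0,"wz": 0},{"dx": 0,"dy": 0.1,"dz": 0,"wx": 0,"wy": 0,"wz": 0},{"dx": 0,"dy": 0,"dz": 0,"wx": 0,"wy": 0,"wz": 0},{"dx": 0,"dy": 0,"dz": 0,"wx": 0,"wy": 0,"wz": 0}], grip=6.1)

```text
clock: 15.82
eef_pos: [0.541, -0.1067, 0.0211]
eef_rot: [-3.14, -0.0, 1.442]
ft_force: [-5.5, 1.1, 1.4]
width: 0.0611
finger_force: 3.4
```

```bash
python3 -c "
from h import *
w=rep()" | cut -c1-150
```

```text
xc,yc,z mm [ 78.9 -16.2  21.1] yaw [-3.1401 -0.      1.4423] F along u,yc,z [-0.4 -5.6  1.4] w 61.1 ff 3.4 t 15.8167
red [326, 147, 84, 8, 501] x_c [ 3.9 -0.9] [ 6.2 -0.8]
lever tip px 246.83870967741936 356 [ 77.4 -40.8]
col 372 mouth row 148 x_c(.067) [ 3.6 -1.2] px below [[45, 19, 18], [93, 26, 24], [106, 30, 28], [145, 45, 40], [141, 43, 39], [135, 38, 34], [115, 36
col 394 mouth row 148 x_c(.067) [3.6 4.6] px below [[45, 17, 15], [96, 26, 25], [92, 27, 25], [91, 25, 22], [89, 23, 22], [83, 18, 18], [87, 45, 45],
```

Call:
play_rows(deltas=[{"dx": -0.05,"dy": 0.15,"dz": 0,"wx": 0,"wy": 0,"wz": 0},{"dx": 0,"dy": 0.15,"dz": 0,"wx": 0,"wy": 0,"wz": 0},{"dx": 0,"dy": 0.12,"dz": 0,"wx": 0,"wy": 0,"wz": 0},{"dx": 0,"dy": 0,"dz": 0,"wx": 0,"wy": 0,"wz": 0},{"dx": 0,"dy": 0,"dz": 0,"wx": 0,"wy": 0,"wz": 0}], grip=5.3)

```text
clock: 16.28
eef_pos: [0.5447, -0.1062, 0.0211]
eef_rot: [-3.139, -0.002, 1.444]
ft_force: [-9.5, 5.2, 6.7]
width: 0.053
finger_force: 6.6
```

```bash
python3 -c "
from h import *
w=rep()" | cut -c1-150
```

```text
xc,yc,z mm [ 78.  -12.5  21.1] yaw [-3.1386e+00 -1.9000e-03  1.4436e+00] F along u,yc,z [ -4.  -10.1   6.7] w 53.0 ff 6.6 t 16.2833
red [315, 152, 82, 2, 92] x_c [ 4.5 -1. ] [ 5. -1.]
lever tip px 256.8545454545455 361 [ 78.8 -33.6]
col 359 mouth row 153 x_c(.067) [ 4.  -0.9] px below [[71, 12, 11], [124, 74, 75], [181, 175, 178], [197, 200, 203], [195, 196, 199], [195, 196, 199],
col 381 mouth row 154 x_c(.067) [4.2 4.9] px below [[83, 45, 45], [121, 115, 117], [131, 133, 135], [139, 139, 142], [187, 188, 192], [199, 200, 203],
```

Drag has started and the line is about −0.7 mm. I add outward push along with the next closing step.

Call:
play_rows(deltas=[{"dx": -0.1,"dy": 0,"dz": 0,"wx": 0,"wy": 0,"wz": 0},{"dx": -0.1,"dy": 0,"dz": 0,"wx": 0,"wy": 0,"wz": 0},{"dx": 0,"dy": 0,"dz": 0,"wx": 0,"wy": 0,"wz": 0}])

```text
clock: 16.58
eef_pos: [0.5447, -0.1065, 0.0211]
eef_rot: [-3.138, -0.004, 1.445]
ft_force: [-9.6, 10.0, 7.8]
width: 0.0532
finger_force: 7.4
```

Call:
play_rows(deltas=[{"dx": -0.05,"dy": 0.1,"dz": 0,"wx": 0,"wy": 0,"wz": 0},{"dx": -0.05,"dy": 0.1,"dz": 0,"wx": 0,"wy": 0,"wz": 0},{"dx": 0,"dy": 0.08,"dz": 0,"wx": 0,"wy": 0,"wz": 0},{"dx": 0,"dy": 0,"dz": 0,"wx": 0,"wy": 0,"wz": 0},{"dx": 0,"dy": 0,"dz": 0,"wx": 0,"wy": 0,"wz": 0}], grip=4.8)

```text
clock: 17.0
eef_pos: [0.5475, -0.1065, 0.0214]
eef_rot: [-3.138, -0.006, 1.447]
ft_force: [-12.6, 13.4, 15.1]
width: 0.0481
finger_force: 11.6
```

```bash
python3 -c "
from h import *
w=rep()" | cut -c1-190
```

```text
xc,yc,z mm [77.9 -9.8 21.4] yaw [-3.138  -0.0055  1.4465] F along u,yc,z [-11.7 -14.2  15.1] w 48.1 ff 11.6 t 17.0
lever tip px 263.0483870967742 361 [ 79.2 -28.6]
col 350 mouth row 153 x_c(.067) [ 4.1 -0.6] px below [[68, 60, 62], [171, 160, 164], [182, 183, 187], [181, 181, 185], [179, 180, 183], [179, 179, 183], [180, 180, 184], [179, 179, 183], [18
col 371 mouth row 153 x_c(.067) [4.1 4.9] px below [[39, 38, 41], [113, 112, 117], [135, 135, 138], [131, 131, 134], [139, 139, 142], [189, 188, 192], [200, 200, 204], [199, 199, 202], [198,
```

Call:
play_rows(deltas=[{"dx": -0.1,"dy": 0,"dz": 0,"wx": 0,"wy": 0,"wz": 0},{"dx": -0.1,"dy": 0,"dz": 0,"wx": 0,"wy": 0,"wz": 0},{"dx": -0.1,"dy": 0,"dz": 0,"wx": 0,"wy": 0,"wz": 0},{"dx": 0,"dy": 0,"dz": 0,"wx": 0,"wy": 0,"wz": 0},{"dx": 0,"dy": 0,"dz": 0,"wx": 0,"wy": 0,"wz": 0}])

```text
clock: 17.47
eef_pos: [0.5474, -0.1069, 0.0215]
eef_rot: [-3.138, -0.009, 1.449]
ft_force: [-12.6, 20.3, 15.9]
width: 0.0482
finger_force: 12.5
```

```bash
python3 -c "
from h import *
w=rep()" | cut -c1-190
```

```text
xc,yc,z mm [78.3 -9.7 21.5] yaw [-3.1376 -0.0086  1.4486] F along u,yc,z [-18.5 -15.1  15.9] w 48.2 ff 12.5 t 17.4667
lever tip px 263.0921052631579 360 [ 79.2 -28.6]
col 350 mouth row 153 x_c(.067) [ 4.6 -0.7] px below [[87, 69, 70], [135, 137, 140], [130, 131, 134], [129, 129, 132], [128, 129, 132], [136, 137, 140], [184, 184, 188], [196, 196, 200], [19
col 371 mouth row 153 x_c(.067) [4.5 4.8] px below [[65, 54, 55], [137, 138, 141], [142, 142, 146], [188, 188, 192], [188, 188, 191], [198, 199, 202], [197, 198, 201], [198, 198, 201], [198,
```

```bash
cat >> h.py <<'E'
def foot(w):
    pj=pjf(w); g=cv2.cvtColor(w['pixels'],cv2.COLOR_RGB2GRAY).astype(float); out=[]
    for y in(-8,-6,4,8):
        c,r=pj(88,y,.057); c=int(c); r=int(r); s=g[r-18:r+19,c-1:c+2].mean(1); d=s[4:]-s[:-4]; k=int(d.argmin()); P=onz(w,c,r-18+k+2,.057)
        out.append(((P-M)@u*1e3).round(1).item())
        if y==4: print(s.round().astype(int).tolist())
    print('foot inner x_c',out)
E
python3 -c "
from h import *
import pickle
foot(pickle.load(open('w8.pkl','rb')));foot(pickle.load(open('w9.pkl','rb')))
w=snap('wrist');pickle.dump(w,open('w10.pkl','wb'));foot(w);st()"
```

```text
[128, 128, 128, 127, 128, 128, 127, 128, 128, 127, 123, 108, 92, 97, 103, 105, 105, 106, 105, 105, 106, 106, 106, 106, 105, 106, 106, 106, 107, 106, 107, 105, 106, 105, 106, 106, 105]
foot inner x_c [84.2, 84.2, 84.2, 84.3]
[101, 36, 64, 130, 126, 125, 125, 125, 125, 125, 125, 125, 125, 124, 124, 125, 124, 124, 125, 125, 117, 103, 91, 97, 101, 102, 103, 102, 102, 103, 102, 102, 104, 103, 103, 103, 104]
foot inner x_c [88.7, 88.7, 88.7, 88.7]
[89, 131, 128, 127, 127, 127, 127, 127, 127, 127, 127, 127, 127, 127, 127, 127, 126, 127, 119, 104, 90, 96, 101, 104, 105, 105, 104, 104, 104, 104, 105, 105, 105, 105, 105, 106, 106]
foot inner x_c [81.1, 80.7, 88.0, 87.9]
xc,yc,z mm [78.2 -9.7 21.5] yaw [-3.1376 -0.0086  1.4486] F along u,yc,z [-17.6 -15.1  17. ] w 47.9 ff 12.5 t 17.5667
```

Call:
play_rows(deltas=[{"dx": -0.1,"dy": 0,"dz": -0.05,"wx": 0,"wy": 0,"wz": 0},{"dx": -0.1,"dy": 0,"dz": -0.05,"wx": 0,"wy": 0,"wz": 0},{"dx": -0.1,"dy": 0,"dz": -0.05,"wx": 0,"wy": 0,"wz": 0},{"dx": 0,"dy": 0,"dz": 0,"wx": 0,"wy": 0,"wz": 0},{"dx": 0,"dy": 0,"dz": 0,"wx": 0,"wy": 0,"wz": 0}])

```text
clock: 17.98
eef_pos: [0.5473, -0.1071, 0.0217]
eef_rot: [-3.137, -0.011, 1.451]
ft_force: [-7.1, 26.4, 5.6]
width: 0.0481
finger_force: 13.3
```

```bash
python3 -c "
from h import *
w=rep();foot(w)" | cut -c1-190
```

```text
xc,yc,z mm [78.6 -9.9 21.7] yaw [-3.1365 -0.0106  1.4512] F along u,yc,z [-25.3 -10.3   5.6] w 48.1 ff 13.3 t 17.9833
lever tip px 263.3380281690141 359 [ 79.4 -28.6]
col 351 mouth row 152 x_c(.067) [ 4.7 -0.7] px below [[59, 40, 41], [123, 113, 116], [132, 133, 136], [130, 130, 133], [127, 127, 131], [135, 135, 139], [183, 184, 188], [195, 196, 200], [19
col 372 mouth row 152 x_c(.067) [4.7 4.9] px below [[46, 29, 28], [109, 88, 90], [141, 143, 147], [188, 188, 192], [199, 199, 203], [198, 198, 201], [197, 198, 201], [197, 198, 200], [198, 1
[44, 66, 121, 128, 127, 127, 127, 127, 127, 127, 127, 127, 127, 126, 126, 127, 127, 127, 127, 123, 108, 91, 94, 100, 102, 104, 104, 103, 103, 104, 104, 104, 104, 105, 104, 105, 105]
foot inner x_c [88.2, 88.2, 88.1, 88.0]
```

Call:
play_rows(deltas=[{"dx": 0,"dy": 0.1,"dz": 0,"wx": 0,"wy": 0,"wz": 0},{"dx": 0,"dy": 0.1,"dz": 0,"wx": 0,"wy": 0,"wz": 0},{"dx": 0,"dy": 0.05,"dz": 0,"wx": 0,"wy": 0,"wz": 0},{"dx": 0,"dy": 0,"dz": 0,"wx": 0,"wy": 0,"wz": 0},{"dx": 0,"dy": 0,"dz": 0,"wx": 0,"wy": 0,"wz": 0}], grip=4.3)

```text
clock: 18.45
eef_pos: [0.5498, -0.1075, 0.0224]
eef_rot: [-3.137, -0.011, 1.451]
ft_force: [-9.6, 26.6, 12.4]
width: 0.0432
finger_force: 15.4
```

```bash
python3 -c "
from h import *
w=rep();foot(w)" | cut -c1-190
```

```text
xc,yc,z mm [78.6 -7.3 22.4] yaw [-3.1367 -0.0111  1.4512] F along u,yc,z [-25.2 -12.9  12.4] w 43.2 ff 15.4 t 18.45
lever tip px 269.63492063492066 358 [ 79.5 -23.8]
col 342 mouth row 152 x_c(.067) [ 4.8 -0.5] px below [[75, 53, 55], [135, 137, 140], [130, 130, 133], [128, 128, 132], [135, 136, 140], [184, 184, 188], [196, 196, 200], [194, 195, 198], [19
col 363 mouth row 152 x_c(.067) [4.8 5.1] px below [[69, 40, 39], [122, 114, 116], [140, 142, 145], [188, 189, 192], [199, 199, 203], [197, 198, 201], [197, 198, 201], [197, 198, 201], [197,
[57, 75, 131, 128, 127, 126, 127, 127, 126, 127, 127, 126, 127, 126, 126, 127, 126, 126, 126, 118, 104, 90, 95, 101, 103, 104, 104, 104, 103, 104, 104, 105, 104, 104, 105, 105, 106]
foot inner x_c [88.3, 88.3, 88.2, 88.2]
```

Call:
play_rows(deltas=[{"dx": 0,"dy": 0,"dz": 0,"wx": 0,"wy": 0,"wz": 0},{"dx": 0,"dy": 0,"dz": 0,"wx": 0,"wy": 0,"wz": 0},{"dx": 0,"dy": 0,"dz": 0,"wx": 0,"wy": 0,"wz": 0},{"dx": 0,"dy": 0,"dz": 0,"wx": 0,"wy": 0,"wz": 0},{"dx": 0,"dy": 0,"dz": 0,"wx": 0,"wy": 0,"wz": 0},{"dx": 0,"dy": 0,"dz": 0,"wx": 0,"wy": 0,"wz": 0}], grip=3.4, grip_force=40)

```text
clock: 19.0
eef_pos: [0.5509, -0.1076, 0.0232]
eef_rot: [-3.139, -0.011, 1.451]
ft_force: [-7.7, 26.9, 16.0]
width: 0.0357
finger_force: 59.2
```

```bash
python3 -c "
from h import *
w=rep();foot(w)
e=snap('top');hs=cv2.cvtColor(e['pixels'],cv2.COLOR_RGB2HSV)
m=(hs[...,1]>130)&((hs[...,0]<6)|(hs[...,0]>172));ys,xs=np.where(m[220:260,290:330]);print(len(xs))" | cut -c1-190
```

```text
xc,yc,z mm [78.5 -6.2 23.2] yaw [-3.139  -0.0114  1.4507] F along u,yc,z [-25.7 -11.1  16. ] w 35.7 ff 59.2 t 19.0
lever tip px 278.525 355 [ 78.6 -19.6]
col 338 mouth row 152 x_c(.067) [ 4.8 -0.5] px below [[84, 67, 68], [135, 137, 140], [130, 131, 133], [128, 129, 131], [135, 135, 138], [183, 183, 187], [196, 196, 199], [193, 194, 197], [19
col 359 mouth row 152 x_c(.067) [4.8 5.2] px below [[74, 67, 69], [135, 136, 139], [138, 139, 142], [186, 187, 190], [198, 199, 202], [197, 198, 200], [196, 197, 200], [196, 198, 201], [195,
[75, 120, 128, 127, 127, 126, 126, 126, 126, 126, 126, 126, 126, 126, 126, 126, 126, 126, 124, 108, 90, 94, 99, 102, 104, 103, 104, 103, 103, 103, 104, 104, 104, 104, 104, 104, 105]
foot inner x_c [82.4, 80.6, 88.0, 87.9]
0
```

Call:
play_rows(deltas=[{"dx": 0,"dy": 0,"dz": 0,"wx": 0,"wy": 0,"wz": 0},{"dx": 0,"dy": 0,"dz": 0,"wx": 0,"wy": 0,"wz": 0},{"dx": 0,"dy": 0,"dz": 0,"wx": 0,"wy": 0,"wz": 0},{"dx": 0,"dy": 0,"dz": 0,"wx": 0,"wy": 0,"wz": 0},{"dx": 0,"dy": 0,"dz": 0,"wx": 0,"wy": 0,"wz": 0},{"dx": 0,"dy": 0,"dz": 0,"wx": 0,"wy": 0,"wz": 0}])

```text
clock: 19.6
eef_pos: [0.5509, -0.1076, 0.0232]
eef_rot: [-3.139, -0.011, 1.451]
ft_force: [-8.5, 26.9, 16.3]
width: 0.036
finger_force: 59.2
```

```bash
python3 -c "
from h import *
w=rep();foot(w)
r=[]
for n in('scene','top'):
    e=snap(n);hs=cv2.cvtColor(e['pixels'],cv2.COLOR_RGB2HSV)
    k,l,s,c=cv2.connectedComponentsWithStats(cv2.inRange(hs,(22,140,90),(34,255,255)))
    for i in range(1,k):
        if s[i][4]>8 and 240<c[i][0]<320 and 185<c[i][1]<250: print(n,s[i],c[i]); r.append(ray(e,*c[i]))
if len(r)==2: print(tri(*r))
" | cut -c1-190
```

```text
xc,yc,z mm [78.5 -6.2 23.2] yaw [-3.1391 -0.0114  1.4507] F along u,yc,z [-25.6 -11.8  16.3] w 36.0 ff 59.2 t 19.6
lever tip px 278.29487179487177 355 [ 78.7 -19.6]
col 338 mouth row 152 x_c(.067) [ 4.8 -0.5] px below [[85, 67, 68], [134, 135, 138], [130, 131, 134], [127, 129, 131], [135, 136, 139], [182, 183, 186], [194, 195, 198], [193, 193, 197], [19
col 359 mouth row 152 x_c(.067) [4.8 5.2] px below [[74, 66, 67], [133, 135, 139], [138, 139, 142], [186, 187, 191], [198, 199, 202], [197, 198, 201], [196, 197, 200], [196, 197, 200], [196,
[75, 120, 128, 126, 127, 127, 127, 126, 126, 126, 126, 126, 126, 126, 126, 126, 126, 126, 123, 108, 90, 94, 100, 102, 104, 103, 104, 103, 103, 104, 104, 104, 104, 104, 104, 106, 105]
foot inner x_c [82.4, 80.7, 88.0, 88.4]
scene [276 206   6  12  55] [278.85454545 211.12727273]
top [253 228   7   7  37] [255.97297297 231.16216216]
(array([0.5832, 0.0987, 0.0896]), [np.float64(1.3), np.float64(1.3)])
```

The hold is steady: the lever is closed, the red line is about 1 mm inside the mouth, and the pin is home (knob mid-height 0.09 over the hole). I'm handing in.

```bash
python3 -c "
from cell import env
print(env.close_job())"
```

```text
the job is handed in; nothing more can be done
None
```

I handed the job in at about 20 s on the robot's clock, and no verdict came back; by my last measurements the pin is home, the cam lever closed, the red line about 1 mm inside the collar's mouth (tolerance 4 mm), and the gripper still holding the leg.

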